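Clip the carrier spindles and close the kit drawer

TASK

Finish assembling the polishing-head carrier: press each orange retaining clip sideways into the groove of a free spindle, one clip to a spindle, until it snaps home round the neck. Clear the tools you find on the bench (the red screwdriver, the brush and the stand loupe, or whichever of them are there) into the open kit drawer, and when the clips and the tools are all in place push the drawer fully home past its catch. Leave everything else where it stands.

Things in the scene. Friction and masses are not known exactly. Their poses are not given: they have to be found in the camera images.
- clip_1_hub (a point): centre of the round seat of an orange push-on retaining clip, half-way through its 7 mm thickness; clips start flat on the bench. x points out of the open mouth, z up. The clip is a flat C, 44 mm wide; it ends 26 mm ahead (+x) of this point in two flared arm tips and 55 mm behind it. Any clip fits any spindle. None if absent.
- clip_1_tab (a point): centre of that clip's upright grip tab with black ribs, 40 mm behind (-x) and 18.5 mm above its hub; axes as the hub's. The tab is 12 mm thick (y), 28 mm long (x) and rises from 7 to 38 mm above the clip's underside: pinch it across y from above. None if absent.
- clip_1: the clip as a whole: origin on its underside below the hub, same axes; 50 g. Two sprung arms leave a 12 mm throat 10 mm ahead of the hub; an 18 mm neck spreads them and then sits at the hub with about 2 mm of play. It takes about 5 to 15 N to snap past. None if absent.
- clip_2_hub (a point): centre of the round seat of an orange push-on retaining clip, half-way through its 7 mm thickness; clips start flat on the bench. x points out of the open mouth, z up. The clip is a flat C, 44 mm wide; it ends 26 mm ahead (+x) of this point in two flared arm tips and 55 mm behind it. Any clip fits any spindle. None if absent.
- clip_2_tab (a point): centre of that clip's upright grip tab with black ribs, 40 mm behind (-x) and 18.5 mm above its hub; axes as the hub's. The tab is 12 mm thick (y), 28 mm long (x) and rises from 7 to 38 mm above the clip's underside: pinch it across y from above. None if absent.
- clip_2: the clip as a whole: origin on its underside below the hub, same axes; 50 g. Two sprung arms leave a 12 mm throat 10 mm ahead of the hub; an 18 mm neck spreads them and then sits at the hub with about 2 mm of play. It takes about 5 to 15 N to snap past. None if absent.
- clip_3_hub (a point): centre of the round seat of an orange push-on retaining clip, half-way through its 7 mm thickness; clips start flat on the bench. x points out of the open mouth, z up. The clip is a flat C, 44 mm wide; it ends 26 mm ahead (+x) of this point in two flared arm tips and 55 mm behind it. Any clip fits any spindle. None if absent.
- clip_3_tab (a point): centre of that clip's upright grip tab with black ribs, 40 mm behind (-x) and 18.5 mm above its hub; axes as the hub's. The tab is 12 mm thick (y), 28 mm long (x) and rises from 7 to 38 mm above the clip's underside: pinch it across y from above. None if absent.
- clip_3: the clip as a whole: origin on its underside below the hub, same axes; 50 g. Two sprung arms leave a 12 mm throat 10 mm ahead of the hub; an 18 mm neck spreads them and then sits at the hub with about 2 mm of play. It takes about 5 to 15 N to snap past. None if absent.
- spindle_1 (a point): middle of a spindle's groove, on its axis, 46 mm above the bench: a bare neck 18 mm across and 12 mm high, between a dark disc 68 mm across below (top 6 mm below this point, rim chamfered 3 mm) and a steel head 26 mm across above (6 to 20 mm above this point). x points across the carrier bar, away from the robot; z up. A clip's hub comes to this point, entering level from any free side.
- spindle_2 (a point): middle of a spindle's groove, on its axis, 46 mm above the bench: a bare neck 18 mm across and 12 mm high, between a dark disc 68 mm across below (top 6 mm below this point, rim chamfered 3 mm) and a steel head 26 mm across above (6 to 20 mm above this point). x points across the carrier bar, away from the robot; z up. A clip's hub comes to this point, entering level from any free side.
- spindle_3 (a point): middle of a spindle's groove, on its axis, 46 mm above the bench: a bare neck 18 mm across and 12 mm high, between a dark disc 68 mm across below (top 6 mm below this point, rim chamfered 3 mm) and a steel head 26 mm across above (6 to 20 mm above this point). x points across the carrier bar, away from the robot; z up. A clip's hub comes to this point, entering level from any free side.
- carrier: fixed aluminium bar of the carrier, 90 (x) x 270 (y) x 12 mm high, with three upright spindles 90 mm apart along its middle; origin under its centre, z up
- kit_cabinet_drawer0 (a joint): opening of the blue-fronted kit drawer, m: 0 = home, at most about 0.177; starts 0.164 to 0.176 open. About 1 N of friction; over the last 13 mm a sprung catch resists with up to about 12 N, easing from 5 mm on: push on to the stop.
- drawer_floor (a point): centre of the drawer's inner floor, 22 mm above the bench. x points into the cabinet (the drawer opens toward -x), y along the front, z up. Inside, it reaches 107 mm either way in x, 109 mm in y; walls 41 mm high. The fixed cabinet is 260 mm square, 85 mm high; its top hides what lies more than (opening - 0.115) m along +x from this point.
- drawer_handle (a point): middle of the drawer's steel bar handle: a bar 11 mm thick, 120 mm long along y, 35 mm in front of the drawer front; axes as the drawer floor's; 47 mm above the bench.
- screwdriver_grip (a point): middle of the red handle of a flat screwdriver (190 mm long along its y, 26 mm thick), half-way up, 13 mm above what it lies on. The handle reaches 50 mm to +y and 44 mm to -y of this point, the shank goes on to 140 mm at -y: the tool's middle is 45 mm to -y. None if absent.
- brush_grip (a point): middle of the handle of a soft dusting brush (153 mm long along its y; handle about 11 mm thick), half-way up, 6.5 mm above what it lies on. The handle reaches 50 mm to +y, the bristles end 102 mm to -y: the tool's middle is 26 mm to -y. None if absent.
- loupe_grip (a point): centre of a grey stand loupe, a short round body 40 mm across and 36 mm high, standing upright (z up), half-way up, 18 mm above what it stands on. None if absent.
- timer: white bench timer, 60 x 70 x 23 mm, a bystander; origin under its centre
- oil_bottle: small dark bottle with a white cap, 28 mm across, 68 mm high, a bystander; origin under its centre

How it is judged (in metres and radians):
On the way:
1. while the drawer is still open, every clip is seated on a spindle and every tool lies in the drawer (((horizontal distance between clip_1_hub and spindle_1 below 0.004 m and z of clip_1_hub in the frame of spindle_1 between -0.005 and 0.005 m and angle between clip_1_hub's own z axis and vertical below 0.2 rad) or (horizontal distance between clip_1_hub and spindle_2 below 0.004 m and z of clip_1_hub in the frame of spindle_2 between -0.005 and 0.005 m and angle between clip_1_hub's own z axis and vertical below 0.2 rad) or (horizontal distance between clip_1_hub and spindle_3 below 0.004 m and z of clip_1_hub in the frame of spindle_3 between -0.005 and 0.005 m and angle between clip_1_hub's own z axis and vertical below 0.2 rad)) and ((horizontal distance between clip_2_hub and spindle_1 below 0.004 m and z of clip_2_hub in the frame of spindle_1 between -0.005 and 0.005 m and angle between clip_2_hub's own z axis and vertical below 0.2 rad) or (horizontal distance between clip_2_hub and spindle_2 below 0.004 m and z of clip_2_hub in the frame of spindle_2 between -0.005 and 0.005 m and angle between clip_2_hub's own z axis and vertical below 0.2 rad) or (horizontal distance between clip_2_hub and spindle_3 below 0.004 m and z of clip_2_hub in the frame of spindle_3 between -0.005 and 0.005 m and angle between clip_2_hub's own z axis and vertical below 0.2 rad)) and ((horizontal distance between clip_3_hub and spindle_1 below 0.004 m and z of clip_3_hub in the frame of spindle_1 between -0.005 and 0.005 m and angle between clip_3_hub's own z axis and vertical below 0.2 rad) or (horizontal distance between clip_3_hub and spindle_2 below 0.004 m and z of clip_3_hub in the frame of spindle_2 between -0.005 and 0.005 m and angle between clip_3_hub's own z axis and vertical below 0.2 rad) or (horizontal distance between clip_3_hub and spindle_3 below 0.004 m and z of clip_3_hub in the frame of spindle_3 between -0.005 and 0.005 m and angle between clip_3_hub's own z axis and vertical below 0.2 rad)) and x of screwdriver_grip in the frame of drawer_floor between -0.11 and 0.11 m and y of screwdriver_grip in the frame of drawer_floor between -0.112 and 0.112 m and z of screwdriver_grip in the frame of drawer_floor between -0.005 and 0.04 m and x of brush_grip in the frame of drawer_floor between -0.11 and 0.11 m and y of brush_grip in the frame of drawer_floor between -0.112 and 0.112 m and z of brush_grip in the frame of drawer_floor between -0.005 and 0.04 m and x of loupe_grip in the frame of drawer_floor between -0.11 and 0.11 m and y of loupe_grip in the frame of drawer_floor between -0.112 and 0.112 m and z of loupe_grip in the frame of drawer_floor between -0.005 and 0.04 m and value of joint kit_cabinet_drawer0 above 0.06 m), for 0.2 s.
At the end, for the whole second after the job is handed in: Each clip present sits in a spindle groove: its hub within 4 mm of a spindle axis in plan and 5 mm in height of the groove's middle, level to 0.2 rad. Each tool present lies inside the drawer. The drawer is home (within 4 mm of its stop), and the clips are at rest (((horizontal distance between clip_1_hub and spindle_1 below 0.004 m and z of clip_1_hub in the frame of spindle_1 between -0.005 and 0.005 m and angle between clip_1_hub's own z axis and vertical below 0.2 rad) or (horizontal distance between clip_1_hub and spindle_2 below 0.004 m and z of clip_1_hub in the frame of spindle_2 between -0.005 and 0.005 m and angle between clip_1_hub's own z axis and vertical below 0.2 rad) or (horizontal distance between clip_1_hub and spindle_3 below 0.004 m and z of clip_1_hub in the frame of spindle_3 between -0.005 and 0.005 m and angle between clip_1_hub's own z axis and vertical below 0.2 rad)) and ((horizontal distance between clip_2_hub and spindle_1 below 0.004 m and z of clip_2_hub in the frame of spindle_1 between -0.005 and 0.005 m and angle between clip_2_hub's own z axis and vertical below 0.2 rad) or (horizontal distance between clip_2_hub and spindle_2 below 0.004 m and z of clip_2_hub in the frame of spindle_2 between -0.005 and 0.005 m and angle between clip_2_hub's own z axis and vertical below 0.2 rad) or (horizontal distance between clip_2_hub and spindle_3 below 0.004 m and z of clip_2_hub in the frame of spindle_3 between -0.005 and 0.005 m and angle between clip_2_hub's own z axis and vertical below 0.2 rad)) and ((horizontal distance between clip_3_hub and spindle_1 below 0.004 m and z of clip_3_hub in the frame of spindle_1 between -0.005 and 0.005 m and angle between clip_3_hub's own z axis and vertical below 0.2 rad) or (horizontal distance between clip_3_hub and spindle_2 below 0.004 m and z of clip_3_hub in the frame of spindle_2 between -0.005 and 0.005 m and angle between clip_3_hub's own z axis and vertical below 0.2 rad) or (horizontal distance between clip_3_hub and spindle_3 below 0.004 m and z of clip_3_hub in the frame of spindle_3 between -0.005 and 0.005 m and angle between clip_3_hub's own z axis and vertical below 0.2 rad)) and x of screwdriver_grip in the frame of drawer_floor between -0.11 and 0.11 m and y of screwdriver_grip in the frame of drawer_floor between -0.112 and 0.112 m and z of screwdriver_grip in the frame of drawer_floor between -0.005 and 0.04 m and x of brush_grip in the frame of drawer_floor between -0.11 and 0.11 m and y of brush_grip in the frame of drawer_floor between -0.112 and 0.112 m and z of brush_grip in the frame of drawer_floor between -0.005 and 0.04 m and x of loupe_grip in the frame of drawer_floor between -0.11 and 0.11 m and y of loupe_grip in the frame of drawer_floor between -0.112 and 0.112 m and z of loupe_grip in the frame of drawer_floor between -0.005 and 0.04 m and linear speed of each of clip_1, clip_2, clip_3 below 0.03 m/s and value of joint kit_cabinet_drawer0 below 0.004 m); the robot touches nothing.
It fails at once if the timer is knocked more than 5 cm from its place (distance of timer from where it was at the start of the episode above 0.05 m).
It fails at once if the oil bottle is knocked more than 5 cm from its place (distance of oil_bottle from where it was at the start of the episode above 0.05 m).
Of clip_1, clip_2, clip_3 only 2 to 3 are there at a start; the rules pass over those that are not, and their reading is None.
Of screwdriver, brush, loupe only 2 to 3 are there at a start; the rules pass over those that are not, and their reading is None.
At some moment in a run one of clip_1, clip_2, clip_3 may be knocked a few centimetres aside while the robot is not near it.
Once in a run the grip may slacken for a moment while it holds something.
It also fails if it takes over 210 s, if anything falls off the work surface, if the arm or the gripper's body presses on something with over 40 N, if the wrist force passes 120 N, or if a joint passes its speed limit or range.

ROBOT

A 7-joint arm with a two-finger parallel gripper is mounted at the origin on a cart in front of the work surface, level with it; the furniture and walls round the work are solid. World frame = base frame: x ahead of the robot, y to its left, z up, the work surface at z = 0. Lengths are in m, angles in degrees, forces in N, time in s.
With the tool pointing down it reaches from about 0.425 to 1.025 m from the base axis. Payload 9.4 kg.
Tool frame: the origin (TCP) lies at the centre of the arm's flange, where the gripper is bolted on; the fingertips stand 173 mm ahead of it and the grasp point (between the pads) lies 155 mm ahead of it (robot.hold_point_z is the distance from the TCP to the grasp point, in m); z points along the fingers, y is the direction in which the jaws open and shut (so a half turn about z gives the same grasp; the last joint's range is limited). The gripper opens to 85 mm and grips with 20 to 120 N. Pads are 22 mm wide; open, the fingers measure 114 mm over their backs; the gripper's body (76 mm by 85 mm) begins 54 mm behind the grasp point. The pads swing forward as they close: fully open they stand 13 mm farther back than shut.
Start: joints at [-69.253, 34.337, -0.143, 91.639, 0.103, 54.024, -4.572], TCP at [0.308, 0.656, 0.405] pointing down, gripper open.
Joint ranges: [-147.43, 147.43], [-19.82, 112.94], [-74.19, 73.91], [6.32, 146.72], [-59.91, 239.91], [6.04, 106.73], [-150.56, 150.56]. Speed limits (degrees/s): [127.2, 127.2, 172.46, 172.46, 180, 180, 180].

INTERFACE

Orientations are given as a 3x3 rotation matrix whose columns are the frame's x, y, z axes.
In Python, from plant import status, viewer, workorder, robot gives the robot as it stands.
- The arm moves only by the shell command python3 -m crank 'ROWS' [OPENING] [FORCE]. ROWS is JSON, a list of rows, each a list of 6 numbers: the shift along the world's x, y, z normalised to -1 to 1, where 1 is 0.12 m, then the turn, a rotation vector about the world's x, y, z normalised to -1 to 1, where 1 is 180 degrees. In form: [[x, y, z, ax, ay, az], ...]. A call has 1 to 10 rows; each row shifts and turns the commanded pose from where the row before left it; what a row does not reach is not made up. A row lasts 1/10 s, in which the tool goes at most 50 mm and 8.59 degrees, less where a joint would pass 70% of its speed; a pose out of reach is approached as far as the arm can. A call with a number of a shift or a turn outside -1 to 1 is refused whole. A call with a gripper value outside its range is refused whole. OPENING is the opening, from -1 (shut) to 1 (fully open), so that 0 is half open, set as the call begins (- or left out, the last holds). The fingers move at their own pace and stop on an object; FORCE is the grip in N (left out, the last holds). Time passes only in rows, so rows that do not move let the fingers close. It gives the time, the measured TCP pose, the force and the opening at its end, in the units of the state.
- status.sense(): the state, without advancing time (a new reading comes with each control period).
- viewer.camera(name): name is "side" or "top"; returns (picture, depth): 384x512x3 uint8, blue, green, red; 384x512 float32, m along the optical axis (not along the pixel's ray), 0 where there is no reading.
- viewer.camera_info(name): a dict with "fx", "fy", "cx", "cy" (pixels), "k1" (the pictures are not rectified: a ray, as slopes to the right and down, at radius r is drawn at 1 + k1 r^2 times it, then the intrinsics apply), "view" (4x4, takes a point from world to camera coordinates). Camera axes: x right, y down, z forward; pixel columns grow to the right and rows downward; lengths in m; the calibration is good to about 2 mm. A picture is of the moment at which its call begins. camera_info takes no time and is no camera call.
- workorder.finish_job(): hands the job in, once; it reports no verdict.
The state is a dict: "time": time; "q": joint angles; "dq": joint speeds; "joint_efforts": joint torques, N m; "tool_pos": TCP position; "tcp_rot": TCP orientation; "wrist_force": force on the tool from outside, world axes, zero at the start; "wrist_torque": the same for the moment, N m; "gripper_width": finger opening in m.
Only numpy, scipy, OpenCV 4.12 (cv2) and the standard library are available. Lean on these libraries where they do the work, as an engineer would, in place of code of your own. Each camera call takes 0.05 s, during which the arm holds its last target.

## Working session

There is one attempt and no reset: what is moved stays moved. The work goes in short steps, Python scripts to look and compute and a shell command to move; the robot and the scene stay as the last step left them, time stands still between calls to the robot, and variables do not carry over. Pictures are saved under pics/ and viewed, and the job is handed in when it is done.

```bash
ls; mkdir -p pics; python3 - <<'E'
from plant import status, viewer, workorder, robot
import cv2
s=status.sense(); print(s)
for n in ("top","side"):
    p,d=viewer.camera(n); cv2.imwrite(f"pics/{n}0.png",p)
    print(viewer.camera_info(n))
E
```

```text
pics
{'time': 0.0, 'q': array([-69.25441065,  34.38452504,  -0.1461661 ,  91.68095171,
         0.10138025,  54.02452406,  -4.57149223]), 'dq': array([-0.04430823, -0.15493646,  0.06353767,  0.09781133, -0.1573278 ,
       -0.00662765,  0.03741063]), 'joint_efforts': array([-4.31249246e-04, -7.76453733e+01,  1.56469535e+00, -2.58016598e+01,
        1.23382016e-02,  8.73560639e-03,  1.03881968e-05]), 'tool_pos': array([0.30790297, 0.65614161, 0.40381639]), 'tcp_rot': array([[-9.05296399e-01,  4.24780080e-01, -5.60727410e-04],
       [ 4.24780435e-01,  9.05295221e-01, -1.46492406e-03],
       [-1.14646714e-04, -1.56437651e-03, -9.99998770e-01]]), 'wrist_force': array([-0.3597678 ,  0.67514488, -1.17176536]), 'wrist_torque': array([-0.01733274,  0.01878968, -0.0001627 ]), 'gripper_width': 0.08522523633999748}
{'fx': 435.12420914728534, 'fy': 435.12420914728534, 'cx': 252.94524301909541, 'cy': 191.50962769638946, 'k1': 0.054086348807037256, 'view': array([[-0.01298983, -0.99988596,  0.00770265,  0.09899937],
       [-0.98675783,  0.01157294, -0.16178708,  0.61393778],
       [ 0.16167949, -0.00970223, -0.98679563,  1.37232528],
       [ 0.        ,  0.        ,  0.        ,  1.        ]])}
{'fx': 422.18740150236687, 'fy': 422.18740150236687, 'cx': 252.5789768462101, 'cy': 192.78568027689218, 'k1': -0.040073085265847415, 'view': array([[-0.97786775, -0.20883802,  0.01270214,  0.60013716],
       [-0.1064919 ,  0.44454383, -0.88940444,  0.09292   ],
       [ 0.18009481, -0.8710726 , -0.45694463,  1.20780289],
       [ 0.        ,  0.        ,  0.        ,  1.        ]])}
```

View pics/top0.png

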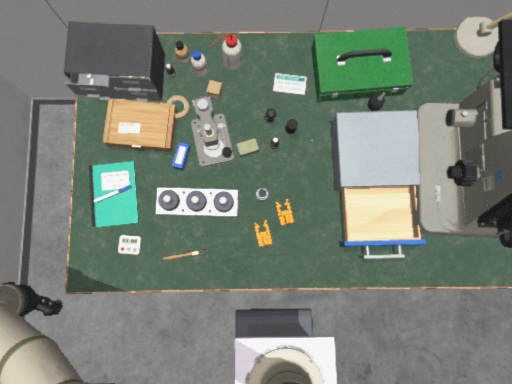

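View pics/side0.png

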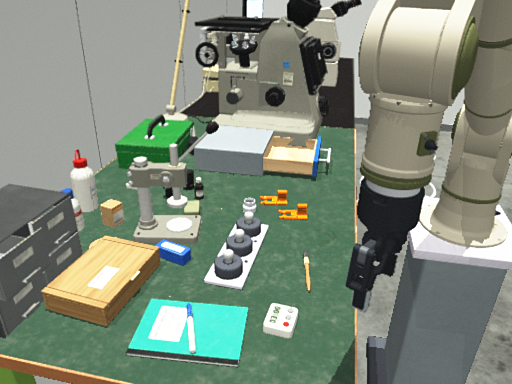

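```bash
cat > h.py <<'E'
from plant import status, viewer, workorder, robot
import cv2, numpy as np
def grab(name,tag=None):
    p,d=viewer.camera(name)
    if tag: cv2.imwrite(f"pics/{tag}.png",p); np.save(f"pics/{tag}.npy",d)
    return p,d
def ray(name,u,v):
    c=viewer.camera_info(name); K=np.array([[c['fx'],0,c['cx']],[0,c['fy'],c['cy']],[0,0,1.]])
    o=cv2.undistortPoints(np.array([[[u,v]]],float),K,np.array([c['k1'],0,0,0]))[0,0]
    V=c['view']; R=V[:3,:3]; t=V[:3,3]
    return R.T@np.array([o[0],o[1],1.]), -R.T@t
def plane(name,u,v,z):
    r,o=ray(name,u,v); return o+r*(z-o[2])/r[2]
def dep(name,u,v,D):
    r,o=ray(name,u,v); return o+r*D
def proj(name,P):
    c=viewer.camera_info(name); V=c['view']; p=V[:3,:3]@np.array(P,float)+V[:3,3]
    a,b=p[0]/p[2],p[1]/p[2]; s=1+c['k1']*(a*a+b*b)
    return np.array([c['cx']+c['fx']*a*s, c['cy']+c['fy']*b*s])
def crop(p,u0,v0,u1,v1,k,out):
    cv2.imwrite(out,cv2.resize(p[v0:v1,u0:u1],None,fx=k,fy=k,interpolation=cv2.INTER_CUBIC))
def cloud(name,d):
    c=viewer.camera_info(name); K=np.array([[c['fx'],0,c['cx']],[0,c['fy'],c['cy']],[0,0,1.]])
    vv,uu=np.mgrid[0:d.shape[0],0:d.shape[1]]
    o=cv2.undistortPoints(np.stack([uu,vv],-1).reshape(-1,1,2).astype(float),K,np.array([c['k1'],0,0,0])).reshape(-1,2)
    P=np.c_[o,np.ones(len(o))]*d.reshape(-1,1); V=c['view']
    return ((P-V[:3,3])@V[:3,:3]).reshape(*d.shape,3)
E
python3 - <<'E'
from h import *
p,d=grab("top","top1"); q,e=grab("side","side1")
crop(p,140,100,340,260,4,"pics/t1a.png")
crop(q,180,150,380,310,4,"pics/s1a.png")
crop(p,320,170,450,270,6,"pics/t1b.png")
C=cloud("top",d)
for u,v in [(200,230),(300,230),(169,199),(262,194),(285,211),(262,234),(382,215),(383,252),(380,150)]: print(u,v,C[v,u].round(4))
E
```

```text
200 230 [0.4955 0.2687 0.0005]
300 230 [ 0.4917 -0.0649 -0.0051]
169 199 [0.5918 0.362  0.0621]
262 194 [0.6087 0.0615 0.0356]
285 211 [ 0.5552 -0.0156  0.0036]
262 234 [0.4791 0.0628 0.0073]
382 215 [ 0.5363 -0.3333  0.021 ]
383 252 [ 0.4159 -0.3323  0.0095]
380 150 [ 0.7407 -0.3206  0.0832]
```

View pics/t1a.png

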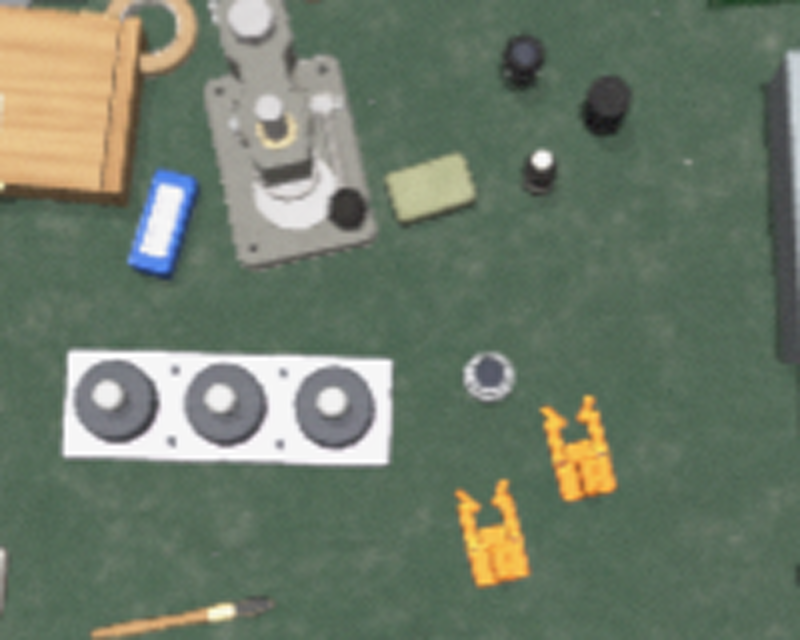

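View pics/s1a.png

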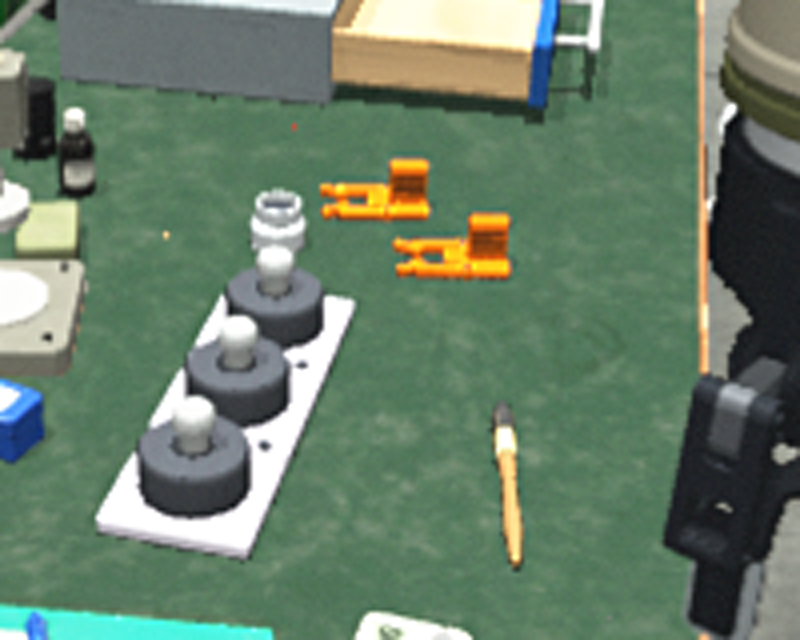

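View pics/t1b.png

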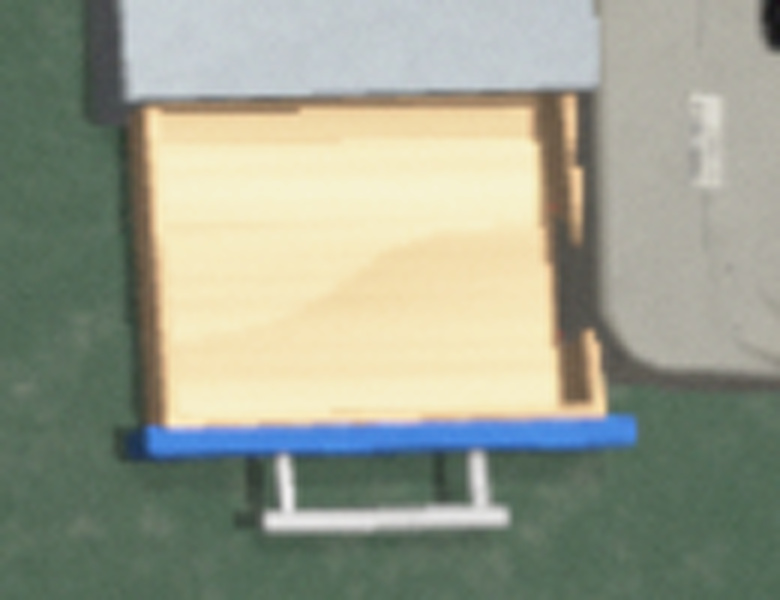

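```bash
python3 - <<'E'
from h import *
from scipy.optimize import minimize
p={n:cv2.imread(f"pics/{n}1.png") for n in("top","side")}
def mask(im):
    h=cv2.cvtColor(im,cv2.COLOR_BGR2HSV); return ((h[...,0]>5)&(h[...,0]<26)&(h[...,1]>165)&(h[...,2]>110)).astype(np.uint8)
M={n:mask(p[n]) for n in p}
for n in M:
    k,l,s,c=cv2.connectedComponentsWithStats(M[n]); 
    for i in range(1,k):
        if s[i,4]>40: print(n,s[i],c[i].round(1))
P=lambda u,v,z:plane("top",140+u/4,100+v/4,z).round(4)
print("discs",[P(*a,.040) for a in((116,400),(226,404),(334,407))])
print("heads",[P(*a,.062) for a in((110,395),(221,400),(333,402))])
print("bar",[P(*a,.012) for a in((68,350),(391,359),(389,464),(63,457))])
print("loupe",P(489,377,.036), "brush", [P(*a,.0065) for a in((94,635),(212,611),(272,601))])
S=lambda u,v,z:plane("side",180+u/4,150+v/4,z).round(4)
print("side discs",[S(*a,.040) for a in((195,455),(238,368),(275,296))])
print("side brush",[S(*a,.0065) for a in((516,563),(502,403))])
Q=lambda u,v,z:plane("top",320+u/6,170+v/6,z).round(4)
print("handle",Q(266,522,.047),Q(508,517,.047),"front",Q(150,440,.06),Q(635,430,.06))
print("cab",Q(123,98,.085),Q(598,90,.085))
print("clips tips", P(463,491,.0035),P(504,483,.0035),P(479,585,.0035),P(527,576,.0035))
E
```

```text
top [276 200  18  25 220] [284.6 214.2]
top [254 221  18  25 207] [263.2 235.5]
side [260 190  27  15 251] [275.4 198.5]
side [278 204  30  16 294] [295.2 212.6]
discs [array([0.5918, 0.366 , 0.04  ]), array([0.5874, 0.2764, 0.04  ]), array([0.5838, 0.1882, 0.04  ])]
heads [array([0.5927, 0.3668, 0.062 ]), array([0.5875, 0.2778, 0.062 ]), array([0.5848, 0.1877, 0.062 ])]
bar [array([0.6386, 0.4119, 0.012 ]), array([0.6279, 0.142 , 0.012 ]), array([0.5394, 0.1443, 0.012 ]), array([0.5487, 0.4139, 0.012 ])]
loupe [0.6078 0.0607 0.036 ] brush [array([0.4029, 0.3862, 0.0065]), array([0.4208, 0.2904, 0.0065]), array([0.4282, 0.2413, 0.0065])]
side discs [array([0.5894, 0.378 , 0.04  ]), array([0.5863, 0.2859, 0.04  ]), array([0.5825, 0.1973, 0.04  ])]
side brush [array([0.402 , 0.3907, 0.0065]), array([0.4251, 0.238 , 0.0065])]
handle [ 0.3999 -0.2608  0.047 ] [ 0.4015 -0.3885  0.047 ] front [ 0.4432 -0.1988  0.06  ] [ 0.4461 -0.4536  0.06  ]
cab [ 0.6228 -0.1877  0.085 ] [ 0.6241 -0.4383  0.085 ]
clips tips [0.517  0.083  0.0035] [0.5233 0.0487 0.0035] [0.4391 0.0708 0.0035] [0.446  0.031  0.0035]
```

```bash
python3 - <<'E'
from h import *
p=cv2.imread("pics/top1.png");q=cv2.imread("pics/side1.png")
a=cv2.resize(p[192:252,245:305],None,fx=10,fy=10,interpolation=cv2.INTER_CUBIC)
cv2.imwrite("pics/clt.png",a)
crop(q,250,180,320,230,11,"pics/cls.png")
E
```

```text
(no output)
```

View pics/clt.png

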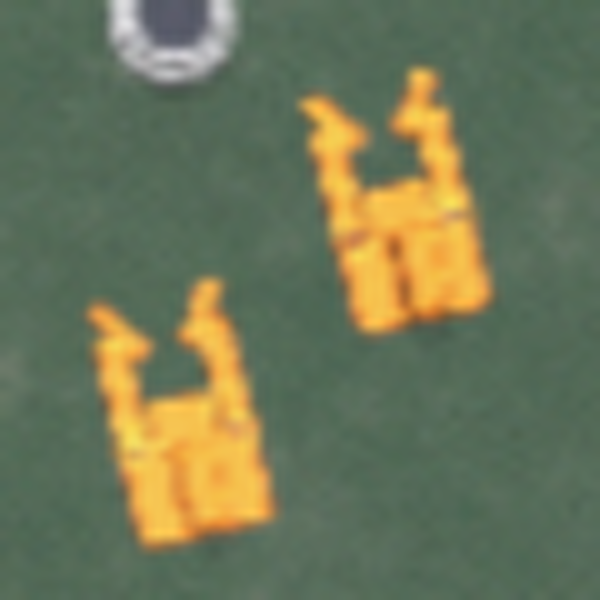

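View pics/cls.png

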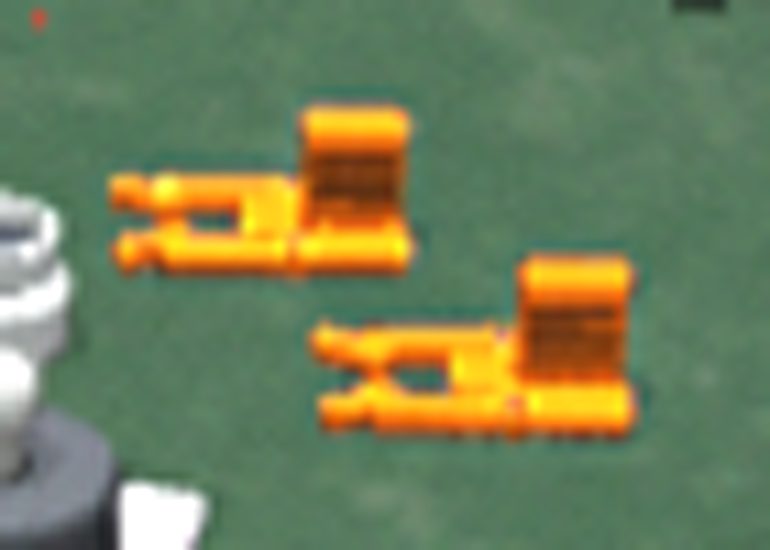

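```bash
python3 -m crank '[[0.107,-0.33,-0.16,0,0,-0.0388],[0.107,-0.33,-0.16,0,0,-0.0388],[0.107,-0.33,-0.16,0,0,-0.0388],[0.107,-0.33,-0.16,0,0,-0.0388],[0.107,-0.33,-0.16,0,0,-0.0388],[0.107,-0.33,-0.16,0,0,-0.0388],[0.107,-0.33,-0.16,0,0,-0.0388],[0.11,-0.332,-0.16,0,0,-0.0388],[0,0,0,0,0,0],[0,0,0,0,0,0]]' 0 40
```

```text
time: 1.2
tool_pos: [0.4116, 0.3384, 0.2507]
tcp_rot: [[-0.155, 0.988, -0.001], [0.988, 0.155, -0.001], [-0.001, -0.001, -1.0]]
wrist_force: [0.4, 1.1, 0.0]
gripper_width: 0.0425
```

```bash
python3 - <<'E'
from h import *
q,e=grab("side","s2"); p,d=grab("top","t2")
crop(q,270,210,370,300,8,"pics/s2a.png")
crop(p,150,180,250,280,6,"pics/t2a.png")
for n in("top","side"): print(n,proj(n,[.4116,.3384,.077]),proj(n,[.411,.339,.0065]))
E
```

```text
top [174.59227223 255.46126656] [178.06404989 256.01013553]
side [309.24067365 250.81276892] [307.19402427 275.90362589]
```

View pics/s2a.png

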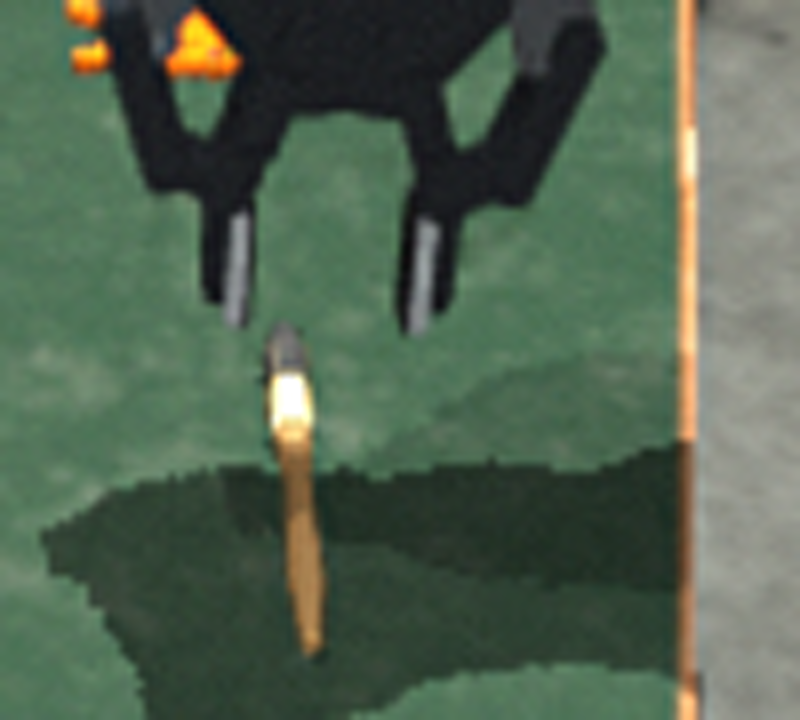

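View pics/t2a.png

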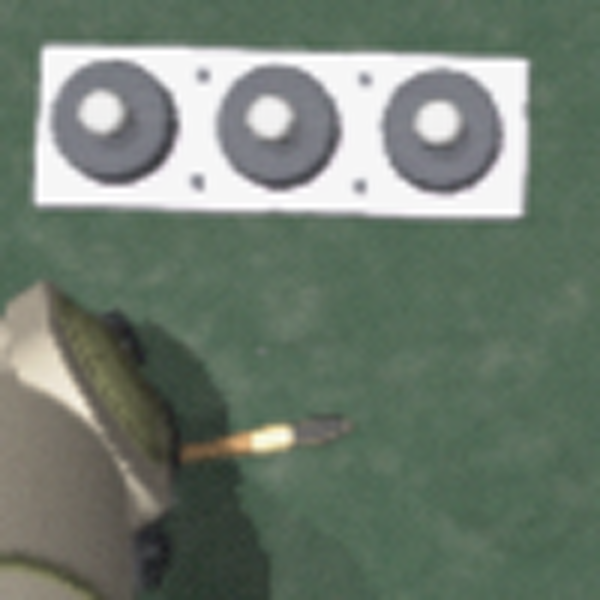

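```bash
python3 -m crank '[[0,0,-0.2,0,0,0],[0,0,-0.2,0,0,0],[0,0,-0.15,0,0,0],[0,0,-0.07,0,0,0],[0,0,0,0,0,0]]' && python3 -m crank '[[0,0,0,0,0,0],[0,0,0,0,0,0],[0,0,0,0,0,0],[0,0,0,0,0,0],[0,0,0,0,0,0],[0,0,0,0,0,0]]' -1 30
```

```text
time: 1.8
tool_pos: [0.4107, 0.3402, 0.1761]
tcp_rot: [[-0.158, 0.987, -0.001], [0.987, 0.158, -0.0], [-0.0, -0.001, -1.0]]
wrist_force: [-0.9, 0.8, 0.3]
gripper_width: 0.0429
time: 2.4
tool_pos: [0.4112, 0.3396, 0.1776]
tcp_rot: [[-0.156, 0.988, 0.001], [0.988, 0.156, 0.001], [0.001, 0.001, -1.0]]
wrist_force: [0.2, 0.6, 7.6]
gripper_width: 0.009
```

```bash
python3 -m crank '[[0,0,0.1,0,0,0],[0,0,0.2,0,0,0],[0,0,0.25,0,0,0],[0.1,-0.1,0.25,0,0,-0.02],[0.2,-0.3,0.2,0,0,-0.033],[0.2,-0.3,0,0,0,0],[0.2,-0.33,0,0,0,0],[0,-0.33,0,0,0,0],[0,-0.33,0,0,0,0],[0,-0.33,0,0,0,0]]' && python3 - <<'E'
from h import *
q,e=grab("side","s3"); crop(q,180,130,380,280,4,"pics/s3a.png")
p,d=grab("top","t3"); crop(p,210,150,430,290,3,"pics/t3a.png")
E
```

```text
time: 3.4
tool_pos: [0.4948, 0.0951, 0.2975]
tcp_rot: [[0.01, 1.0, 0.0], [1.0, -0.01, 0.0], [0.0, 0.0, -1.0]]
wrist_force: [0.7, -0.4, 0.3]
gripper_width: 0.0093
```

View pics/s3a.png

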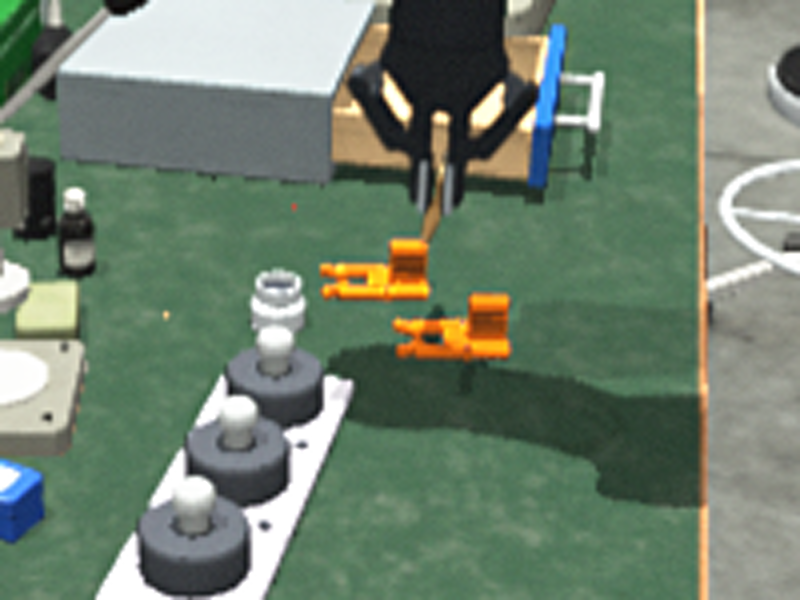

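```bash
python3 -m crank '[[0,-0.33,0,0,0,0],[0,-0.33,0,0,0,0],[0,-0.33,0,0,0,0],[0,-0.33,0,0,0,0],[0,-0.33,0,0,0,0],[0,-0.33,0,0,0,0],[0,-0.33,0,0,0,0],[0,-0.33,0,0,0,0],[0,-0.33,0,0,0,0],[0,-0.31,0,0,0,0]]' && python3 -m crank '[[0,0,-0.1,0,0,0],[0,0,-0.2,0,0,0],[0,0,-0.2,0,0,0],[0,0,-0.2,0,0,0],[0,0,-0.1,0,0,0],[0,0,0,0,0,0],[0,0,0,0,0,0]]' && python3 - <<'E'
from h import *
q,e=grab("side","s4"); crop(q,180,110,380,260,4,"pics/s4a.png")
E
```

```text
time: 4.5
tool_pos: [0.495, -0.2982, 0.2975]
tcp_rot: [[0.01, 1.0, 0.001], [1.0, -0.01, -0.0], [-0.0, 0.001, -1.0]]
wrist_force: [0.4, 1.0, -0.5]
gripper_width: 0.0093
time: 5.2
tool_pos: [0.4954, -0.2962, 0.201]
tcp_rot: [[0.009, 1.0, -0.0], [1.0, -0.009, 0.0], [0.0, -0.0, -1.0]]
wrist_force: [-0.2, -0.4, -0.3]
gripper_width: 0.0095
```

View pics/s4a.png

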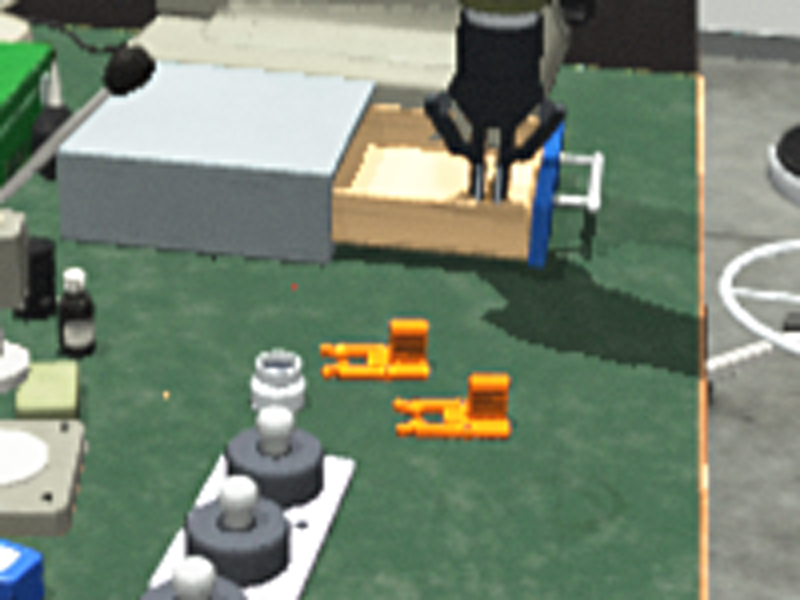

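```bash
python3 -m crank '[[0,0,0,0,0,0],[0,0,0,0,0,0],[0,0,0,0,0,0],[0,0,0.15,0,0,0],[0,0,0.3,0,0,0],[0,0,0.3,0,0,0],[0.0,0.1,0.1,0,0,0]]' -0.5 && python3 -m crank '[[0.1,0.3,0,0,0,0],[0.1,0.33,0,0,0,0],[0.1,0.33,0,0,0,0],[0.1,0.33,0,0,0,0],[0.1,0.33,0,0,0,0],[0.1,0.33,0,0,0,0],[0.1,0.33,0,0,0,0],[0.1,0.33,0,0,0,0],[0.1,0.2,0,0,0,0],[0,0,0,0,0,0]]' 0.6 && python3 - <<'E'
from h import *
q,e=grab("side","s5"); crop(q,180,110,380,260,4,"pics/s5a.png")
p,d=grab("top","t5"); crop(p,210,150,430,290,3,"pics/t5a.png")
E
```

```text
time: 5.95
tool_pos: [0.4953, -0.2863, 0.306]
tcp_rot: [[0.012, 1.0, 0.004], [1.0, -0.012, -0.003], [-0.003, 0.004, -1.0]]
wrist_force: [1.1, -0.6, -0.3]
gripper_width: 0.0213
time: 6.95
tool_pos: [0.6039, 0.0579, 0.3021]
tcp_rot: [[0.003, 1.0, 0.001], [1.0, -0.003, 0.002], [0.002, 0.0, -1.0]]
wrist_force: [-0.1, -0.5, 0.6]
gripper_width: 0.0685
```

View pics/s5a.png

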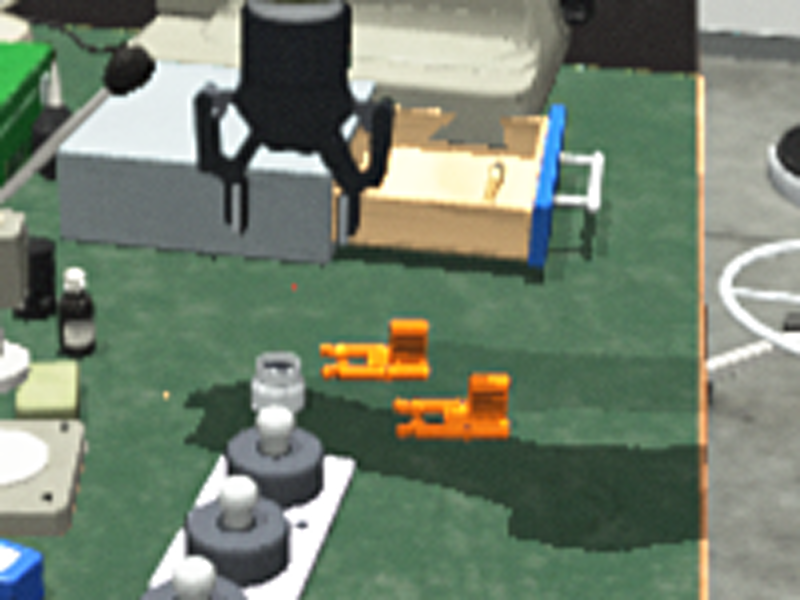

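View pics/t5a.png

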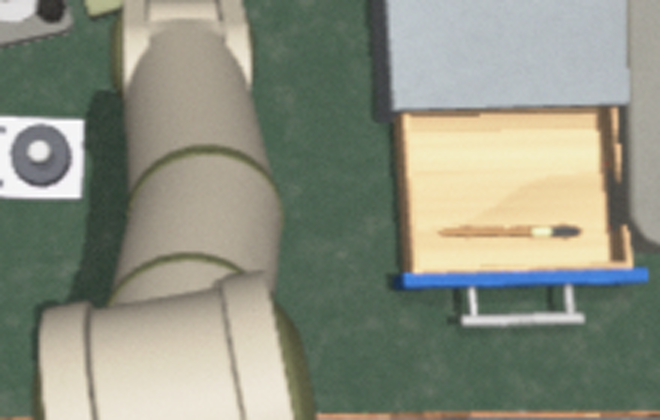

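```bash
python3 -m crank '[[0.04,0.03,-0.2,0,0,0],[0,0,-0.25,0,0,0],[0,0,-0.25,0,0,0],[0,0,-0.2,0,0,0],[0,0,-0.11,0,0,0],[0,0,0,0,0,0]]' && python3 -m crank '[[0,0,0,0,0,0],[0,0,0,0,0,0],[0,0,0,0,0,0],[0,0,0,0,0,0],[0,0,0,0,0,0],[0,0,0,0,0,0]]' -1 30
```

```text
time: 7.65
tool_pos: [0.6071, 0.0548, 0.18]
tcp_rot: [[0.011, 1.0, -0.003], [1.0, -0.011, -0.001], [-0.001, -0.003, -1.0]]
wrist_force: [-0.1, 0.1, 0.4]
gripper_width: 0.0684
time: 8.25
tool_pos: [0.6084, 0.0559, 0.183]
tcp_rot: [[0.01, 1.0, 0.002], [1.0, -0.01, 0.0], [0.0, 0.002, -1.0]]
wrist_force: [0.0, -0.9, 7.3]
gripper_width: 0.0364
```

```bash
python3 -m crank '[[0,0,0.1,0,0,0],[0,0,0.2,0,0,0],[0,0,0.25,0,0,0],[0,0,0.25,0,0,0],[-0.05,-0.1,0.2,0,0,0],[-0.1,-0.25,0,0,0,0],[-0.1,-0.33,0,0,0,0],[-0.1,-0.33,0,0,0,0],[-0.05,-0.33,0,0,0,0],[0,-0.33,0,0,0,0]]' && python3 -m crank '[[0,-0.33,0,0,0,0],[0,-0.33,0,0,0,0],[0,-0.33,0,0,0,0],[0,-0.3,0,0,0,0],[0,-0.18,0,0,0,0],[0,0,0,0,0,0],[0,0,0,0,0,0]]'&& python3 - <<'E'
from h import *
q,e=grab("side","s6"); crop(q,180,110,380,260,4,"pics/s6a.png")
p,d=grab("top","t6"); crop(p,210,150,430,290,3,"pics/t6a.png")
E
```

```text
time: 9.25
tool_pos: [0.5587, -0.1456, 0.3028]
tcp_rot: [[0.009, 1.0, 0.0], [1.0, -0.009, 0.0], [0.0, 0.0, -1.0]]
wrist_force: [-0.3, 0.2, 0.1]
gripper_width: 0.0354
time: 9.95
tool_pos: [0.5596, -0.3207, 0.3022]
tcp_rot: [[0.01, 1.0, 0.0], [1.0, -0.01, 0.0], [0.0, 0.0, -1.0]]
wrist_force: [0.0, 0.7, -0.2]
gripper_width: 0.0358
```

View pics/s6a.png

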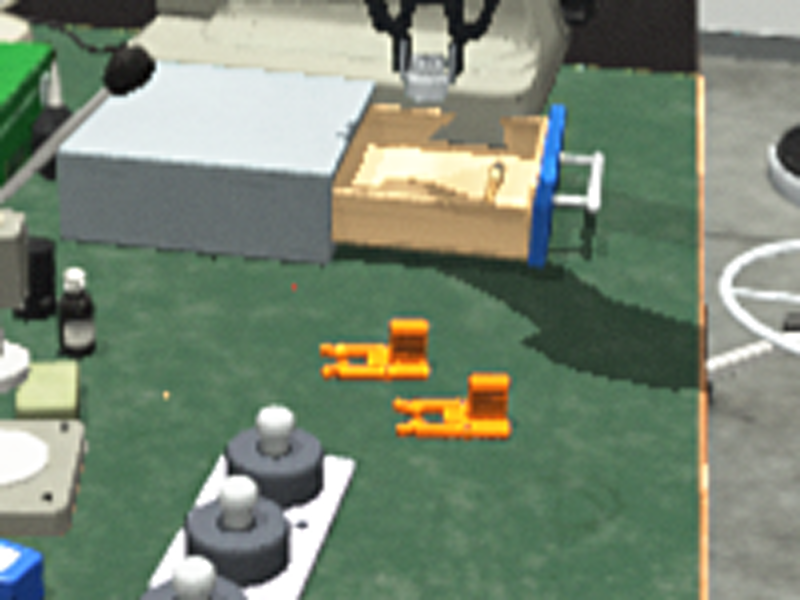

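View pics/t6a.png

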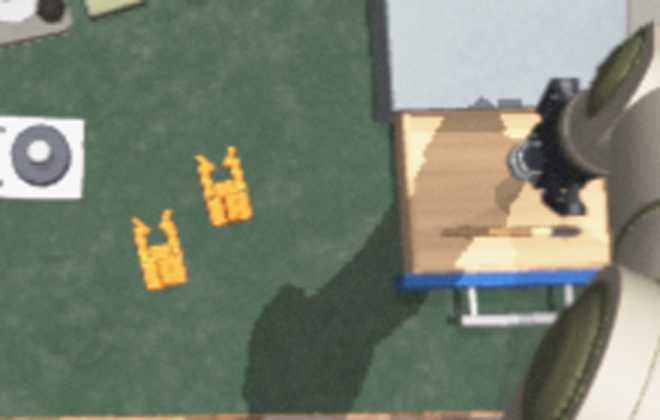

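```bash
python3 -m crank '[[0,0,-0.15,0,0,0],[0,0,-0.2,0,0,0],[0,0,-0.2,0,0,0],[0,0,-0.15,0,0,0],[0,0,-0.08,0,0,0],[0,0,0,0,0,0]]' && python3 -m crank '[[0,0,0,0,0,0],[0,0,0,0,0,0],[0,0,0,0,0,0],[0,0,0,0,0,0],[0,0,0.1,0,0,0],[0,0,0.2,0,0,0],[0,0,0.3,0,0,0],[0,0,0.2,0,0,0]]' 0.3
```

```text
time: 10.65
tool_pos: [0.56, -0.3195, 0.2069]
tcp_rot: [[0.008, 1.0, -0.002], [1.0, -0.008, 0.001], [0.001, -0.002, -1.0]]
wrist_force: [-0.2, 0.6, -0.9]
gripper_width: 0.0357
time: 11.45
tool_pos: [0.56, -0.321, 0.3068]
tcp_rot: [[0.01, 1.0, 0.002], [1.0, -0.01, -0.001], [-0.001, 0.002, -1.0]]
wrist_force: [0.5, -0.1, 0.2]
gripper_width: 0.0556
```

```bash
cat > clipfit.py <<'E'
from h import *
from scipy.optimize import minimize
def mask(im):
    h=cv2.cvtColor(im,cv2.COLOR_BGR2HSV); return ((h[...,0]>5)&(h[...,0]<27)&(h[...,1]>150)&(h[...,2]>70)).astype(np.uint8)
g=np.arange(-55,26.1,1.); w=np.arange(-22,22.1,1.)
X,Y=np.meshgrid(g,w); X=X.ravel();Y=Y.ravel()
k=(X<-10)|((np.hypot(X,Y)>10.)&(abs(Y)>np.where(X<10,6+0*X,6+(X-10)*0.75))&(abs(Y)>=6)&(abs(Y)<np.where(X<14,22,19)))
PL=np.c_[X[k],Y[k]]
tab=np.array([[x,y,z] for x in np.arange(-54,-25.9,2) for y in (-6,-3,0,3,6) for z in np.arange(7,38.1,2)])
PTS=np.r_[np.c_[PL,0*PL[:,0]],np.c_[PL,0*PL[:,0]+7],tab]/1000
def sil(name,c,roi,ss=3):
    x,y,a=c; ca,sa=np.cos(a),np.sin(a)
    W=np.c_[x+ca*PTS[:,0]-sa*PTS[:,1],y+sa*PTS[:,0]+ca*PTS[:,1],PTS[:,2]]
    C=viewer.camera_info(name);V=C['view'];p=W@V[:3,:3].T+V[:3,3];ab=p[:,:2]/p[:,2:]
    s=1+C['k1']*(ab**2).sum(1);u=C['cx']+C['fx']*ab[:,0]*s;v=C['cy']+C['fy']*ab[:,1]*s
    u0,v0,u1,v1=roi; m=np.zeros(((v1-v0)*ss,(u1-u0)*ss),np.float32)
    i=np.floor((u+.5-u0)*ss).astype(int);j=np.floor((v+.5-v0)*ss).astype(int)
    ok=(i>=0)&(j>=0)&(i<m.shape[1])&(j<m.shape[0]);m[j[ok],i[ok]]=1
    m=cv2.morphologyEx(m,cv2.MORPH_CLOSE,np.ones((3,3)))
    return cv2.GaussianBlur(cv2.resize(m,(u1-u0,v1-v0),interpolation=cv2.INTER_AREA),(0,0),.7)
def fit(ims,x0):
    rois={};obs={}
    for n in ims:
        c=proj(n,[x0[0],x0[1],.01]).astype(int); rois[n]=(c[0]-30,c[1]-30,c[0]+30,c[1]+30)
        u0,v0,u1,v1=rois[n]; M=mask(ims[n]); kk,l,s,cc=cv2.connectedComponentsWithStats(M)
        pc=proj(n,[x0[0]-.015*np.cos(x0[2]),x0[1]-.015*np.sin(x0[2]),.012])
        best=min([i for i in range(1,kk) if s[i,4]>60],key=lambda i:np.hypot(*(cc[i]-pc)))
        obs[n]=cv2.GaussianBlur((l==best).astype(np.float32),(0,0),.7)[v0:v1,u0:u1]
    f=lambda c:sum(((sil(n,c,rois[n])-obs[n])**2).sum() for n in ims)
    r=minimize(f,x0,method="Nelder-Mead",options=dict(initial_simplex=np.array(x0)+np.array([[0,0,0],[.006,0,0],[0,.006,0],[0,0,.15]]),xatol=1e-4,fatol=.05))
    return r.x,r.fun
E
python3 - <<'E'
from clipfit import *
p=cv2.imread("pics/t6.png");q=cv2.imread("pics/s6.png")
for x0 in([.495,.06,.2],[.56,-.009,.2]):
  for ims in({'top':p},{'side':q},{'top':p,'side':q}):
    x,f=fit(ims,x0); print(list(ims),x.round(4),np.degrees(x[2]).round(1),"tab",(x[:2]-.04*np.array([np.cos(x[2]),np.sin(x[2])])).round(4),round(f,1))
E
```

```text
['top'] [0.4978 0.0642 0.2195] 12.6 tab [0.4588 0.0555] 6.4
['side'] [0.4968 0.0587 0.2071] 11.9 tab [0.4577 0.0505] 10.1
['top', 'side'] [0.497  0.0627 0.2174] 12.5 tab [0.4579 0.0541] 32.7
['top'] [ 0.5678 -0.0092  0.2192] 12.6 tab [ 0.5288 -0.0179] 5.8
['side'] [ 0.5671 -0.0155  0.1876] 10.8 tab [ 0.5278 -0.0229] 10.7
['top', 'side'] [ 0.5666 -0.0103  0.236 ] 13.5 tab [ 0.5277 -0.0196] 32.1
```

```bash
python3 -m crank '[[-0.06,0.223,0,0,0,0.0409],[-0.06,0.223,0,0,0,0.0409],[-0.06,0.223,0,0,0,0.0409],[-0.06,0.223,0,0,0,0.0409],[-0.06,0.223,0,0,0,0.0409],[-0.06,0.223,0,0,0,0.0409],[-0.06,0.223,0,0,0,0.0409]]' -0.1 && python3 -m crank '[[-0.06,0.223,0,0,0,0.0409],[-0.06,0.223,0,0,0,0.0409],[-0.06,0.223,0,0,0,0.0409],[-0.06,0.223,-0.1,0,0,0.0409],[-0.06,0.223,-0.1,0,0,0.0409],[-0.06,0.223,-0.1,0,0,0.0409],[-0.07,0.223,-0.1,0,0,0.0409],[0,0,0,0,0,0],[0,0,0,0,0,0]]' && python3 - <<'E'
from clipfit import *
q,e=grab("side","s7"); p,d=grab("top","t7")
crop(q,230,150,350,240,6,"pics/s7a.png")
crop(p,210,150,430,290,3,"pics/t7a.png")
E
```

```text
time: 12.15
tool_pos: [0.5091, -0.1326, 0.3049]
tcp_rot: [[-0.78, 0.626, 0.001], [0.626, 0.78, -0.001], [-0.001, 0.0, -1.0]]
wrist_force: [0.5, 0.1, 0.2]
gripper_width: 0.0383
time: 13.05
tool_pos: [0.458, 0.0542, 0.2564]
tcp_rot: [[-0.976, -0.217, 0.0], [-0.217, 0.976, -0.001], [-0.0, -0.001, -1.0]]
wrist_force: [0.3, 0.2, 0.3]
gripper_width: 0.038
```

View pics/s7a.png

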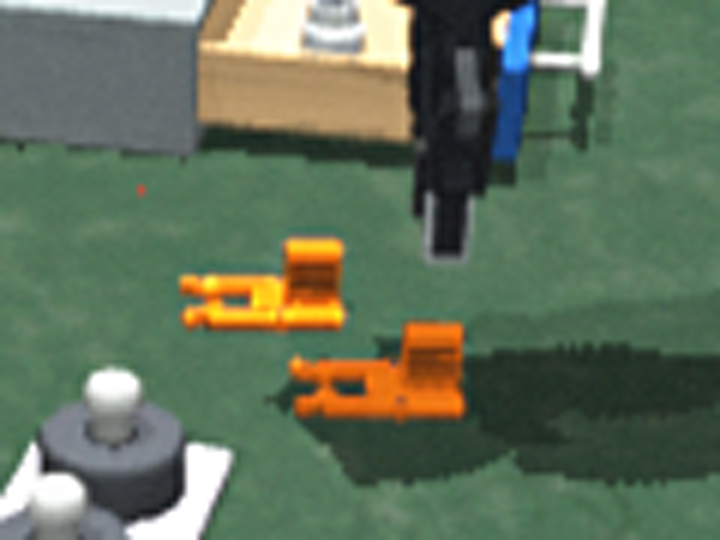

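View pics/t7a.png

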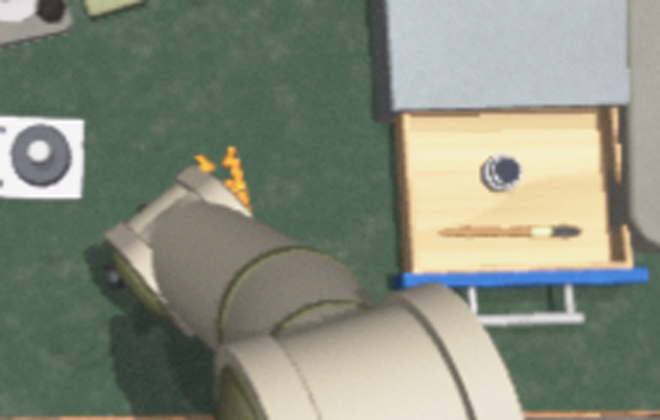

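```bash
python3 -m crank '[[0.02,0,-0.15,0,0,0],[0,0,-0.2,0,0,0],[0,0,-0.15,0,0,0],[0,0,-0.088,0,0,0],[0,0,0,0,0,0]]' && python3 -m crank '[[0,0,0,0,0,0],[0,0,0,0,0,0],[0,0,0,0,0,0],[0,0,0,0,0,0],[0,0,0,0,0,0],[0,0,0,0,0,0]]' -1 60
```

```text
time: 13.65
tool_pos: [0.4604, 0.0533, 0.1846]
tcp_rot: [[-0.977, -0.215, -0.001], [-0.215, 0.977, -0.001], [0.001, -0.001, -1.0]]
wrist_force: [-0.4, 0.7, -0.1]
gripper_width: 0.0382
time: 14.25
tool_pos: [0.4605, 0.0537, 0.1862]
tcp_rot: [[-0.976, -0.216, 0.002], [-0.216, 0.976, 0.0], [-0.002, -0.0, -1.0]]
wrist_force: [-0.4, -1.0, 7.4]
gripper_width: 0.0108
```

```bash
python3 -m crank '[[0,0,0.1,0,0,0],[0,0,0.2,0,0,0],[0,0,0.22,0,0,0],[0.05,0.2,0,0,0,-0.0138],[0.05,0.25,0,0,0,-0.0138],[0.05,0.25,0,0,0,-0.0138],[0.05,0.25,0,0,0,-0.0138],[0.05,0.174,0,0,0,-0.0138],[0,0,-0.1,0,0,0],[0,0,-0.067,0,0,0]]' && python3 -m crank '[[0,0,0,0,0,0],[0,0,0,0,0,0]]' && python3 - <<'E'
from clipfit import *
q,e=grab("side","s8"); p,d=grab("top","t8")
crop(q,200,160,320,250,6,"pics/s8a.png")
crop(p,180,170,280,245,8,"pics/t8a.png")
E
```

```text
time: 15.25
tool_pos: [0.49, 0.1888, 0.2273]
tcp_rot: [[-1.0, -0.003, 0.0], [-0.003, 1.0, -0.0], [-0.0, -0.0, -1.0]]
wrist_force: [-1.0, -0.2, 0.1]
gripper_width: 0.011
time: 15.45
tool_pos: [0.49, 0.1877, 0.2274]
tcp_rot: [[-1.0, -0.001, -0.001], [-0.001, 1.0, -0.001], [0.001, -0.001, -1.0]]
wrist_force: [1.1, -0.9, -0.4]
gripper_width: 0.0106
```

View pics/s8a.png

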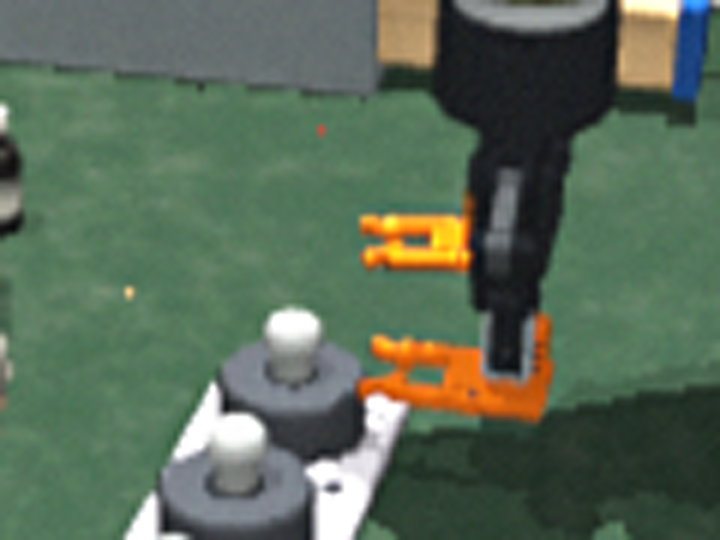

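View pics/t8a.png

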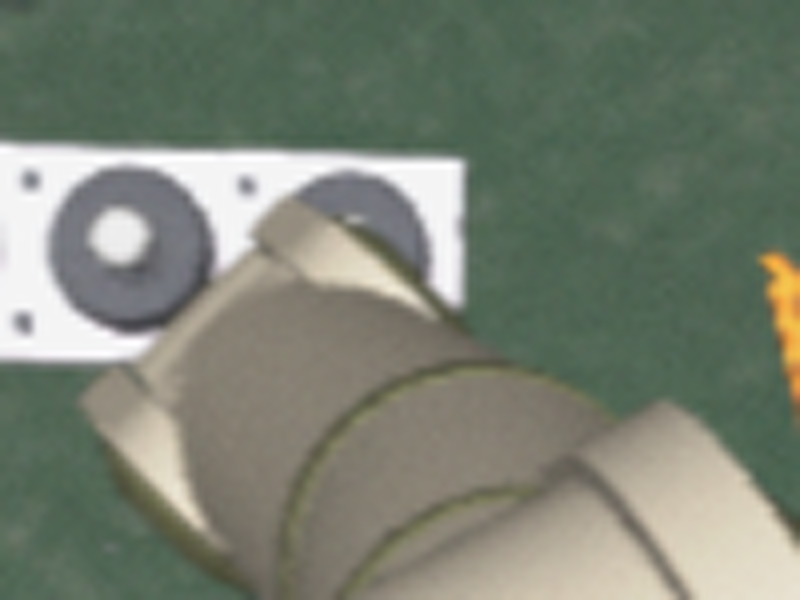

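```bash
python3 - <<'E'
from h import *
def f(P): 
    a=proj("side",P); return ((a-[200,160]+.5)*6-.5).round(0)
T=np.array([.490,.1885,.2274])
for dx in (38,40):
  h=T+[dx/1000,0,-.1862+.0035]
  print(dx,"near bottom edge rear/front",f(h+[-.055,.022,-.0035]),f(h+[.010,.022,-.0035]),"tips",f(h+[.026,.018,0]),f(h+[.026,-.018,0]),"tab top rear",f(h+[-.054,-.006,.0345]),"far plate top rear", f(h+[-.055,-.022,.0035]))
for n,s in (("3",(.5854,.1886)),("2",(.589,.2785))):
  print(n,"head top",f([*s,.066]),"disc L/R",f([s[0]+.034,s[1],.04]),f([s[0]-.034,s[1],.04]),"near",f([s[0],s[1]+.034,.04]))
  print("neck",f([*s,.046]), "head L/R",f([s[0]+.013,s[1],.059]),f([s[0]-.013,s[1],.059]))
print("tip of fingers",f(T+[0,0,-.173]))
E
```

```text
38 near bottom edge rear/front [537. 430.] [388. 412.] tips [354. 396.] [370. 355.] tab top rear [547. 322.] far plate top rear [551. 365.]
40 near bottom edge rear/front [532. 430.] [384. 411.] tips [350. 395.] [366. 354.] tab top rear [543. 321.] far plate top rear [546. 364.]
3 head top [293. 325.] disc L/R [219. 367.] [368. 385.] near [276. 415.]
neck [293. 364.] head L/R [265. 336.] [322. 342.]
2 head top [237. 431.] disc L/R [158. 474.] [317. 494.] near [218. 530.]
neck [237. 472.] head L/R [207. 441.] [268. 449.]
tip of fingers [506. 373.]
```

```bash
python3 - <<'E'
from h import *
q,e=grab("side","s9"); 
crop(q,232,200,297,245,12,"pics/s9a.png")
C=cloud("side",e); M=cv2.cvtColor(q,cv2.COLOR_BGR2HSV)
o=(M[...,0]>3)&(M[...,0]<27)&(M[...,1]>150)&(M[...,2]>70)
o[:,:256]=0;o[:212]=0
o=cv2.erode(o.astype(np.uint8),np.ones((2,2)))>0
P=C[o]; P=P[np.isfinite(P).all(1)]; print(len(P)); 
for v in range(214,230): 
  r=[(u,*(C[v,u]*1000).round(0)) for u in range(260,292,4) if o[v,u]]; print(v,[tuple(int(a) for a in t) for t in r])
# disc top 3 depth
for u,v in((240,222),(245,226),(252,222),(256,222)): print(u,v,C[v,u].round(4))
E
```

```text
185
214 []
215 []
216 []
217 [(264, 546, 173, 52)]
218 [(264, 546, 173, 50), (268, 535, 174, 52), (272, 525, 171, 51)]
219 [(264, 546, 174, 47), (268, 534, 179, 52), (272, 524, 175, 50), (276, 513, 173, 51)]
220 [(268, 534, 177, 47), (272, 524, 173, 46), (276, 512, 183, 54)]
221 [(268, 534, 179, 45), (276, 511, 186, 53)]
222 [(276, 511, 191, 52)]
223 [(276, 510, 194, 51)]
224 [(264, 540, 207, 51), (276, 509, 203, 53), (280, 499, 197, 52)]
225 [(260, 549, 213, 51), (264, 539, 209, 50), (268, 528, 212, 53), (272, 518, 211, 54), (276, 508, 206, 53), (280, 498, 204, 53), (284, 488, 198, 51), (288, 478, 198, 52)]
226 [(268, 528, 211, 50), (272, 518, 213, 53), (276, 508, 208, 51), (280, 497, 211, 54), (284, 488, 201, 49), (288, 477, 204, 53)]
227 [(272, 518, 208, 46), (276, 508, 208, 48), (280, 497, 210, 51), (284, 487, 209, 51), (288, 476, 210, 54)]
228 [(280, 497, 208, 46), (284, 486, 211, 49), (288, 476, 210, 51)]
229 [(288, 476, 208, 46)]
240 222 [0.6057 0.2003 0.0447]
245 226 [0.588  0.2181 0.0455]
252 222 [0.5753 0.1897 0.0428]
256 222 [0.5645 0.1896 0.0442]
```

View pics/s9a.png

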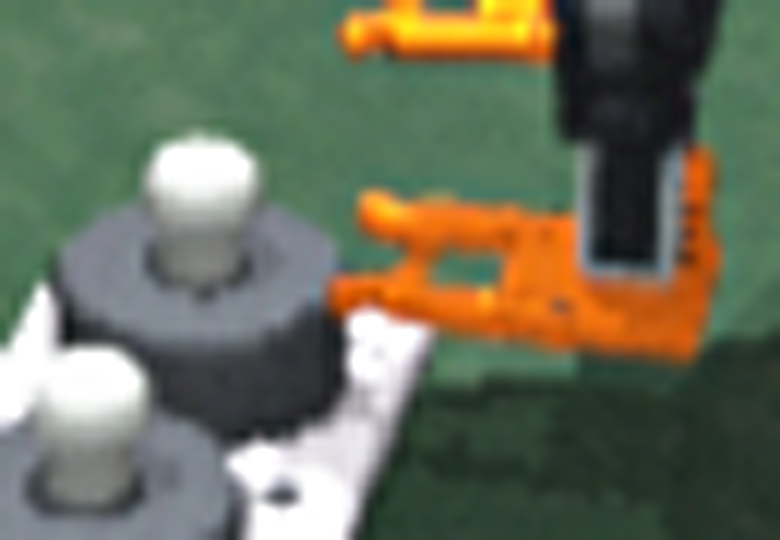

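```bash
python3 - <<'E'
from h import *
q=cv2.imread("pics/s9.png");e=np.load("pics/s9.npy");C=cloud("side",e)
h=cv2.cvtColor(q,cv2.COLOR_BGR2HSV)
vv,uu=np.mgrid[0:384,0:512]
g=(h[...,1]<60)&(h[...,2]>70)&(h[...,2]<150)&(uu>234)&(uu<262)&(vv>214)&(vv<232)&(abs(C[...,2]-.0435)<.005)
P=C[g];print(len(P),P[:,2].mean(),P.min(0),P.max(0))
print("mid extents",(np.percentile(P,1,0)+np.percentile(P,99,0))/2)
g2=(vv>209)&(vv<219)&(uu>243)&(uu<255)&(C[...,2]>.055)&(C[...,1]>.15)
print("head",g2.sum(),C[g2].mean(0),C[g2].min(0),C[g2].max(0))
o=(h[...,0]>3)&(h[...,0]<27)&(h[...,1]>150)&(h[...,2]>70)&(uu>256)&(vv>212)&(uu<291)
D=C[o]; k=abs(D[:,2]-.0525)<.003; D=D[k]
for a,b in((.51,.52),(.52,.53),(.53,.54),(.54,.552)):
  s=D[(D[:,0]>a)&(D[:,0]<b)]; print(a,len(s),np.percentile(s[:,1],[0,100]),s[:,2].mean())
E
```

```text
210 0.04390583257504713 [0.55387321 0.16378005 0.03860936] [0.61715823 0.2272918  0.04685691]
mid extents [0.58613711 0.19544085 0.04287481]
head 61 [0.58371918 0.19685165 0.06687166] [0.57297747 0.18286912 0.05734422] [0.59562783 0.20739684 0.07249119]
0.51 33 [0.16743584 0.21322409] 0.05234080740438396
0.52 19 [0.16818401 0.21302524] 0.052247635117834236
0.53 25 [0.16888938 0.21449937] 0.05221631552577208
0.54 20 [0.16738144 0.21317027] 0.05176695601357675
```

```bash
python3 - <<'E'
from h import *
for nm,tag in(("top","top1"),("side","side1")):
  q=cv2.imread(f"pics/{tag}.png");C=cloud(nm,np.load(f"pics/{tag}.npy"))
  h=cv2.cvtColor(q,cv2.COLOR_BGR2HSV)
  for s in((.5926,.368),(.589,.2785),(.5854,.1886)):
    r=np.hypot(C[...,0]-s[0],C[...,1]-s[1])
    g=(h[...,1]<70)&(h[...,2]>60)&(h[...,2]<150)&(r<.05)&(abs(C[...,2]-.041)<.007)
    P=C[g]; print(nm,g.sum(),((np.percentile(P,1,0)+np.percentile(P,99,0))/2).round(4),(np.percentile(P,99,0)-np.percentile(P,1,0)).round(3),np.median(P[:,2]).round(4))
E
```

```text
top 246 [0.593  0.3685 0.0406] [0.061 0.06  0.012] 0.0401
top 243 [0.5892 0.278  0.0403] [0.063 0.058 0.012] 0.0404
top 239 [0.5851 0.1899 0.0406] [0.062 0.059 0.012] 0.0404
side 343 [0.5923 0.3763 0.0406] [0.061 0.058 0.012] 0.0431
side 270 [0.5884 0.2867 0.0407] [0.061 0.059 0.012] 0.0432
side 230 [0.5845 0.1966 0.0406] [0.062 0.06  0.012] 0.0434
```

```bash
python3 -m crank '[[0,0.025,0.01,0,0,0],[0.05,0,0,0,0,0],[0.05,0,0,0,0,0],[0.05,0,0,0,0,0],[0.05,0,0,0,0,0],[0,0,0,0,0,0]]' && python3 - <<'E'
from h import *
q,e=grab("side","s10"); 
crop(q,232,200,297,245,12,"pics/s10a.png")
E
```

```text
time: 16.2
tool_pos: [0.5153, 0.1917, 0.2288]
tcp_rot: [[-1.0, -0.001, 0.001], [-0.001, 1.0, 0.0], [-0.001, 0.0, -1.0]]
wrist_force: [-0.1, -0.2, -0.8]
gripper_width: 0.0107
```

View pics/s10a.png

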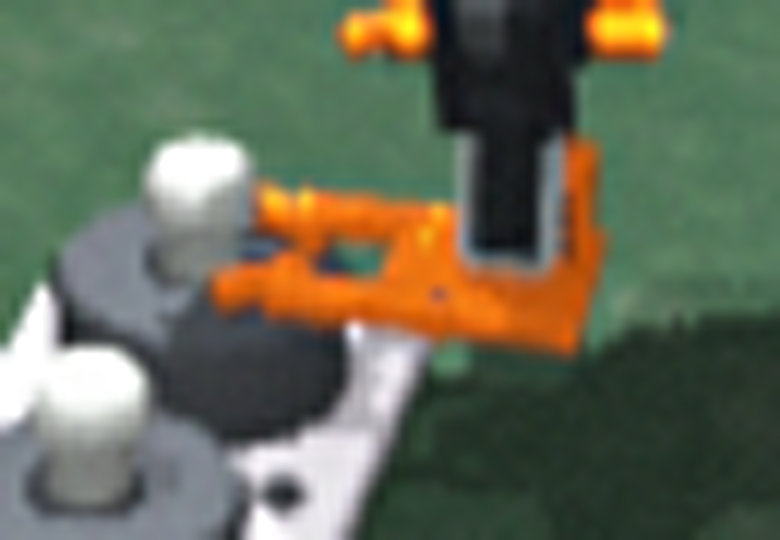

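```bash
python3 -m crank '[[0.04,0,0,0,0,0],[0.04,0,0,0,0,0],[0.03,0,0,0,0,0],[0.03,0,0,0,0,0]]' && python3 -m crank '[[0.03,0,0,0,0,0],[0.03,0,0,0,0,0]]' && python3 -m crank '[[0.03,0,0,0,0,0],[0.02,0,0,0,0,0]]' && python3 - <<'E'
from h import *
q,e=grab("side","s11"); 
crop(q,232,200,297,245,12,"pics/s11a.png")
E
```

```text
time: 16.65
tool_pos: [0.5309, 0.1916, 0.2287]
tcp_rot: [[-1.0, -0.001, -0.002], [-0.001, 1.0, -0.001], [0.002, -0.001, -1.0]]
wrist_force: [-7.9, 0.8, 1.2]
gripper_width: 0.0111
time: 16.85
tool_pos: [0.5364, 0.1917, 0.2282]
tcp_rot: [[-1.0, -0.003, -0.005], [-0.003, 1.0, -0.002], [0.005, -0.002, -1.0]]
wrist_force: [-6.7, 0.2, -1.2]
gripper_width: 0.011
time: 17.05
tool_pos: [0.5445, 0.1917, 0.2288]
tcp_rot: [[-1.0, -0.002, -0.0], [-0.002, 1.0, -0.0], [0.0, -0.0, -1.0]]
wrist_force: [1.6, -1.0, -0.6]
gripper_width: 0.0111
```

View pics/s11a.png

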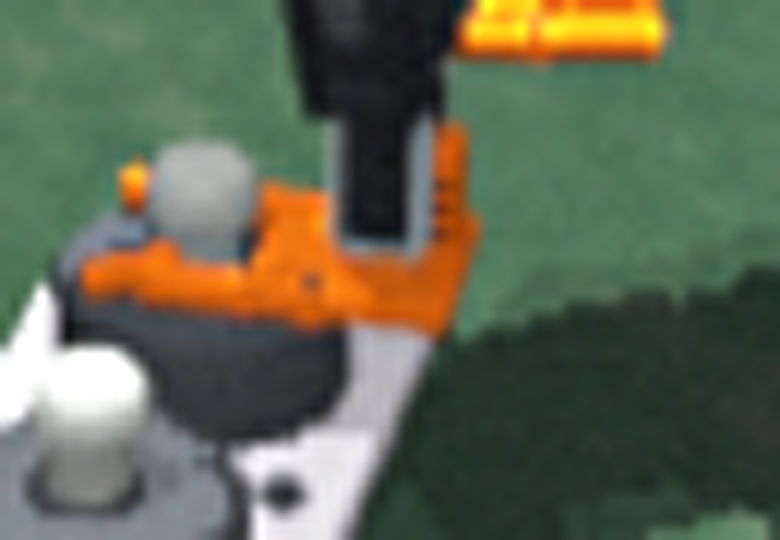

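```bash
python3 -m crank '[[0,0,0,0,0,0],[0,0,0,0,0,0],[0,0,0,0,0,0],[0,0,0.1,0,0,0],[0,0,0.2,0,0,0],[0,0,0.3,0,0,0]]' -0.2 && python3 -m crank '[[-0.02,-0.3,0,0,0,0.012],[-0.02,-0.3,0,0,0,0.012],[-0.03,-0.3,0,0,0,0.012],[-0.03,-0.3,0,0,0,0.012],[-0.02,-0.3,0,0,0,0.012],[-0.018,-0.258,0,0,0,0.012],[0,0,0,0,0,0],[0,0,0,0,0,0]]' && python3 - <<'E'
from clipfit import *
q,e=grab("side","s12"); p,d=grab("top","t12")
crop(q,200,150,320,240,6,"pics/s12a.png")
crop(p,150,170,300,245,5,"pics/t12a.png")
print(fit({'side':q},[.567,-.015,.2]))
E
```

```text
time: 17.7
tool_pos: [0.5437, 0.1917, 0.3011]
tcp_rot: [[-1.0, -0.002, -0.003], [-0.002, 1.0, -0.001], [0.003, -0.001, -1.0]]
wrist_force: [0.4, -0.1, 0.4]
gripper_width: 0.0344
time: 18.5
tool_pos: [0.5277, -0.0198, 0.3016]
tcp_rot: [[-0.975, -0.224, 0.001], [-0.224, 0.975, 0.0], [-0.001, -0.0, -1.0]]
wrist_force: [0.3, 0.3, -0.0]
gripper_width: 0.0341
(array([ 0.56637021, -0.01472201,  0.24077997]), np.float64(8.04307746887207))
```

View pics/s12a.png

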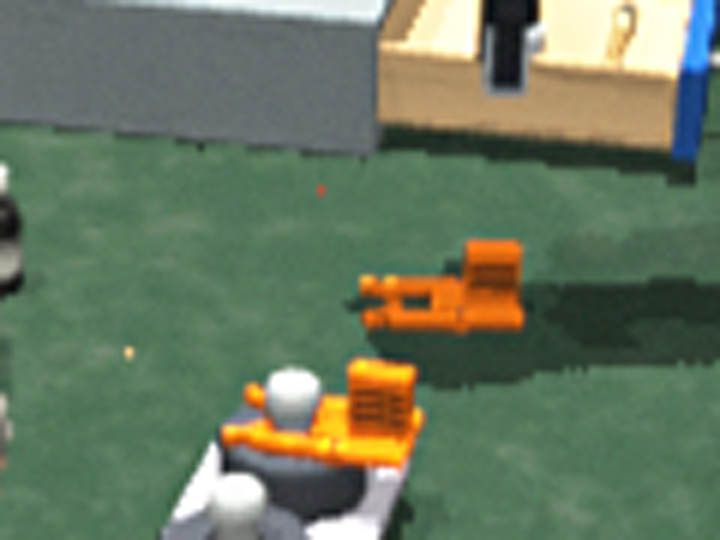

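View pics/t12a.png

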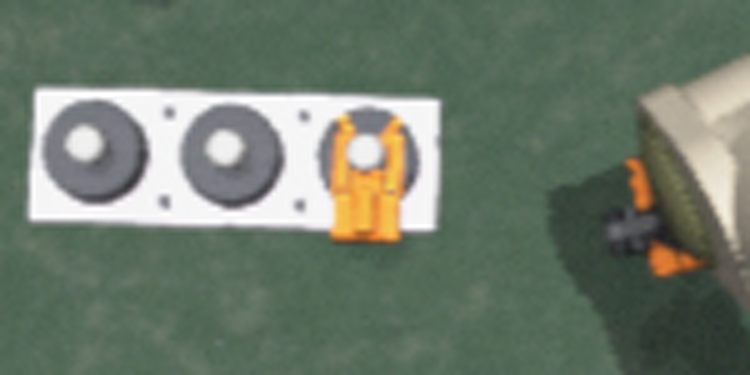

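```bash
python3 -m crank '[[0.017,0,-0.2,0,0,0],[0,0,-0.25,0,0,0],[0,0,-0.25,0,0,0],[0,0,-0.17,0,0,0],[0,0,-0.1,0,0,0],[0,0,0,0,0,0]]' && python3 -m crank '[[0,0,0,0,0,0],[0,0,0,0,0,0],[0,0,0,0,0,0],[0,0,0,0,0,0],[0,0,0,0,0,0],[0,0,0,0,0,0]]' -1 60
```

```text
time: 19.2
tool_pos: [0.5297, -0.0178, 0.1834]
tcp_rot: [[-0.974, -0.228, -0.002], [-0.228, 0.974, 0.0], [0.002, 0.001, -1.0]]
wrist_force: [-0.2, -0.1, 0.8]
gripper_width: 0.0345
time: 19.8
tool_pos: [0.5301, -0.0192, 0.1855]
tcp_rot: [[-0.974, -0.226, 0.002], [-0.226, 0.974, 0.0], [-0.002, -0.0, -1.0]]
wrist_force: [-0.5, 0.5, 7.6]
gripper_width: 0.0107
```

```bash
python3 -m crank '[[0,0,0.1,0,0,0],[0,0,0.25,0,0,0],[0,0,0.3,0,0,0],[0,0,0.3,0,0,0],[-0.1,0.25,0,0,0,-0.018],[-0.1,0.32,0,0,0,-0.018],[-0.1,0.32,0,0,0,-0.018],[0,0.32,0,0,0,-0.0187],[0,0.32,0,0,0,0],[0,0.32,0,0,0,0]]' && python3 -m crank '[[0,0.32,0,0,0,0],[0,0.32,0,0,0,0],[0,0,-0.1,0,0,0],[0,0,-0.2,0,0,0],[0,0,-0.2,0,0,0],[0,0,-0.09,0,0,0],[0,0,0,0,0,0]]' && python3 - <<'E'
from h import *
q,e=grab("side","s13"); 
crop(q,215,200,305,260,8,"pics/s13a.png")
E
```

```text
time: 20.8
tool_pos: [0.4934, 0.2042, 0.2996]
tcp_rot: [[-1.0, 0.001, 0.001], [0.001, 1.0, 0.0], [-0.001, 0.0, -1.0]]
wrist_force: [1.7, -1.2, -0.7]
gripper_width: 0.0109
time: 21.5
tool_pos: [0.4934, 0.2791, 0.2269]
tcp_rot: [[-1.0, 0.001, -0.002], [0.001, 1.0, -0.001], [0.002, -0.001, -1.0]]
wrist_force: [0.1, 0.9, -0.4]
gripper_width: 0.011
```

View pics/s13a.png

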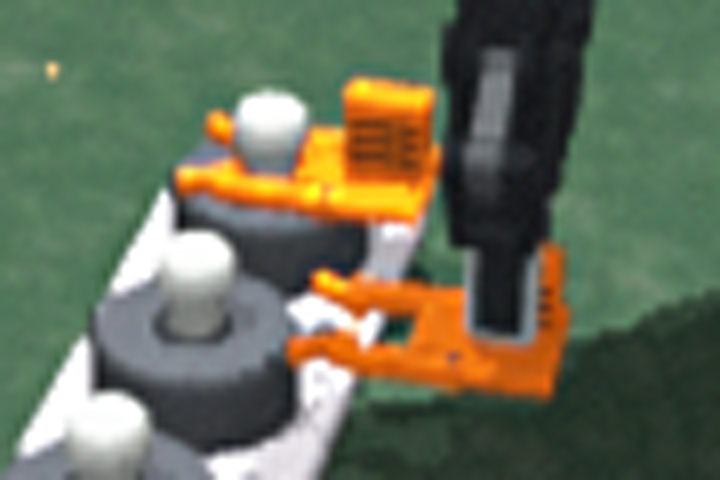

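Same picture as before the first insertion; raise about 1 mm and press in.

```bash
python3 -m crank '[[0.03,0.004,0.01,0,0,0],[0.05,0,0,0,0,0],[0.05,0,0,0,0,0],[0.05,0,0,0,0,0],[0.04,0,0,0,0,0],[0,0,0,0,0,0]]' && python3 - <<'E'
from h import *
q,e=grab("side","s14"); 
crop(q,215,200,305,260,8,"pics/s14a.png")
E
```

```text
time: 22.15
tool_pos: [0.5211, 0.2799, 0.2289]
tcp_rot: [[-1.0, 0.001, 0.001], [0.001, 1.0, 0.0], [-0.001, 0.0, -1.0]]
wrist_force: [-1.4, -0.4, -1.1]
gripper_width: 0.0114
```

View pics/s14a.png

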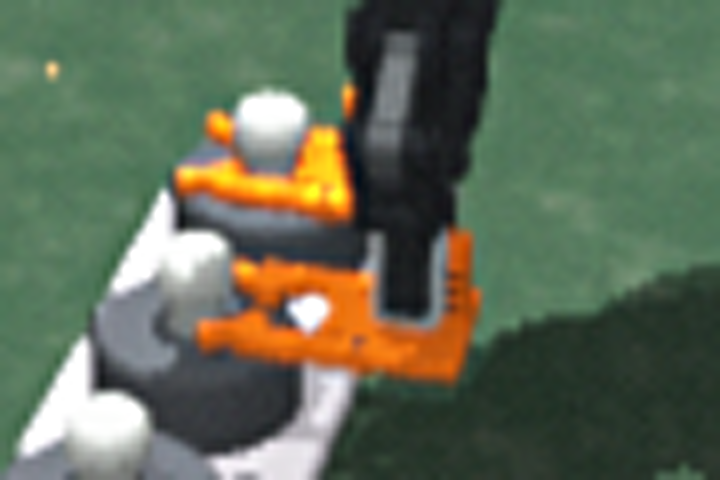

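```bash
python3 -m crank '[[0.04,0,0,0,0,0],[0.03,0,0,0,0,0],[0.03,0,0,0,0,0]]' && python3 -m crank '[[0.03,0,0,0,0,0],[0.03,0,0,0,0,0]]' && python3 -m crank '[[0.03,0,0,0,0,0],[0.03,0,0,0,0,0],[0.01,0,0,0,0,0],[0,0,0,0,0,0]]' && python3 - <<'E'
from h import *
q,e=grab("side","s15"); 
crop(q,215,200,305,260,8,"pics/s15a.png")
E
```

```text
time: 22.5
tool_pos: [0.5325, 0.2802, 0.2289]
tcp_rot: [[-1.0, 0.0, 0.0], [0.0, 1.0, -0.0], [-0.0, -0.0, -1.0]]
wrist_force: [-0.5, -0.2, -1.4]
gripper_width: 0.0109
time: 22.7
tool_pos: [0.5374, 0.2806, 0.2283]
tcp_rot: [[-1.0, -0.001, -0.005], [-0.001, 1.0, -0.001], [0.005, -0.001, -1.0]]
wrist_force: [-9.8, 0.4, 1.0]
gripper_width: 0.0111
time: 23.1
tool_pos: [0.5488, 0.2803, 0.2291]
tcp_rot: [[-1.0, 0.001, 0.002], [0.001, 1.0, 0.001], [-0.002, 0.001, -1.0]]
wrist_force: [2.6, 1.9, -2.4]
gripper_width: 0.0109
```

View pics/s15a.png

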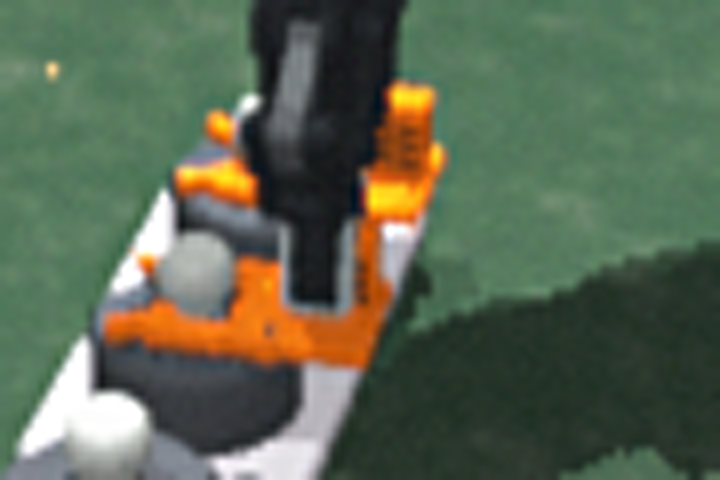

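```bash
python3 -m crank '[[0,0,0,0,0,0],[0,0,0,0,0,0],[0,0,0,0,0,0],[0,0,0.1,0,0,0],[0,0,0.25,0,0,0],[0,0,0.3,0,0,0],[0,0,0.2,0,0,0]]' -0.2 && python3 -m crank '[[-0.06,-0.3,0,0,0,-0.0455],[-0.06,-0.33,0,0,0,-0.0455],[-0.06,-0.33,0,0,0,-0.0455],[-0.06,-0.33,0,0,0,-0.0455],[-0.06,-0.33,0,0,0,-0.0455],[-0.06,-0.33,0,0,0,-0.0455],[-0.06,-0.33,0,0,0,-0.0455],[-0.06,-0.33,0,0,0,-0.0455],[-0.06,-0.33,0,0,0,-0.0455],[-0.06,-0.33,0,0,0,-0.0455]]' -1 && python3 - <<'E'
from h import *
q,e=grab("side","s16"); p,d=grab("top","t16")
crop(q,190,140,350,260,5,"pics/s16a.png")
crop(p,150,150,310,270,5,"pics/t16a.png")
cv2.imwrite("pics/t16f.png",p)
E
```

```text
time: 23.85
tool_pos: [0.5478, 0.2802, 0.3338]
tcp_rot: [[-1.0, 0.0, 0.002], [0.0, 1.0, 0.001], [-0.002, 0.001, -1.0]]
wrist_force: [0.3, 0.5, -0.2]
gripper_width: 0.0348
time: 24.85
tool_pos: [0.4752, -0.1137, 0.3318]
tcp_rot: [[-0.135, 0.991, 0.001], [0.991, 0.135, 0.0], [0.0, 0.001, -1.0]]
wrist_force: [1.0, -0.8, 0.2]
gripper_width: 0.0
```

View pics/s16a.png

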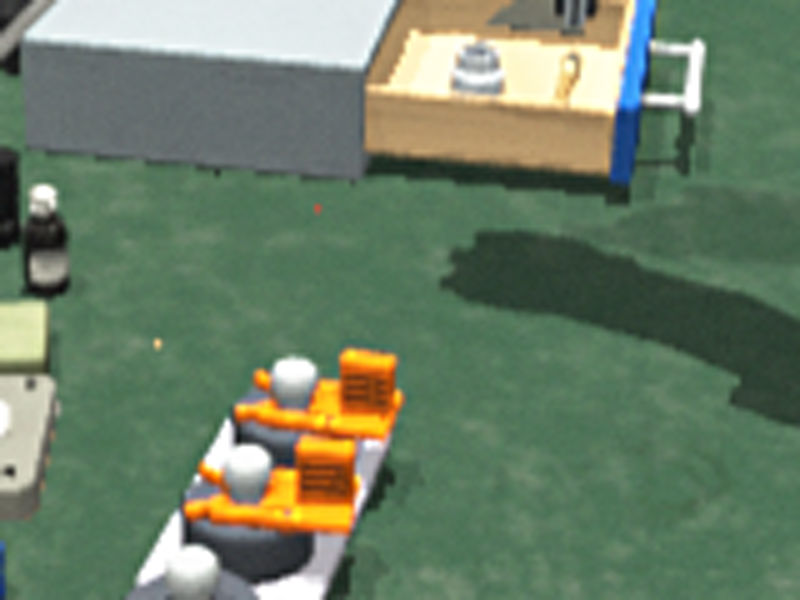

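View pics/t16a.png

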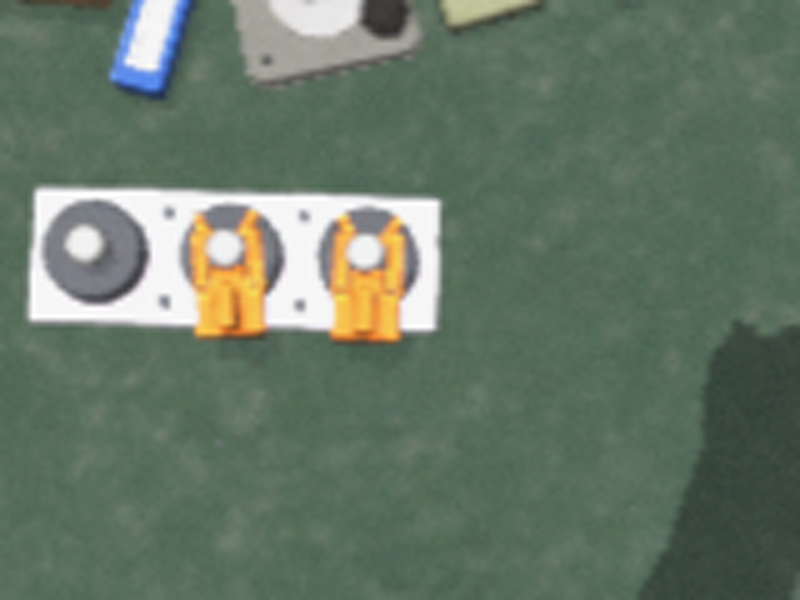

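View pics/t16f.png

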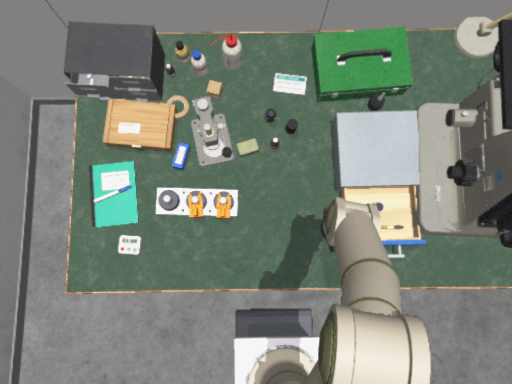

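```bash
python3 - <<'E'
import clipfit as c
from h import *
c.PTS[:,2]+=.040
p=cv2.imread("pics/t16.png")
for x0,s in(([.585,.19,0.],(.5851,.1899)),([.589,.278,0.],(.5892,.278))):
    x,f=c.fit({'top':p},x0); print(x.round(4),round(f,1),"off",(x[:2]-s).round(4))
E
python3 -m crank '[[0,-0.33,0,0,0,-0.042],[0,-0.33,0,0,0,0],[-0.1,-0.33,0,0,0,0],[-0.2,-0.33,0,0,0,0],[-0.25,-0.33,0,0,0,0],[-0.25,-0.1,0,0,0,0],[-0.2,0,0,0,0,0],[0,0,0,0,0,0],[0,0,0,0,0,0]]' -1
```

```text
[ 0.5868  0.1892 -0.0212] 24.6 off [ 0.0017 -0.0007]
[0.5908 0.281  0.0706] 21.5 off [0.0016 0.003 ]
time: 25.85
tool_pos: [0.3559, -0.3221, 0.3316]
tcp_rot: [[-0.009, 1.0, 0.001], [1.0, 0.009, -0.0], [-0.0, 0.001, -1.0]]
wrist_force: [1.3, -0.2, 0.5]
gripper_width: -0.0003
```

```bash
python3 -m crank '[[-0.05,0,-0.2,0,0,0],[-0.03,0,-0.3,0,0,0],[0,0,-0.25,0,0,0],[0,0,-0.2,0,0,0],[0,0,-0.12,0,0,0],[0,0,0,0,0,0]]' && python3 - <<'E'
from h import *
q,e=grab("side","s17"); p,d=grab("top","t17")
crop(q,230,100,370,205,5,"pics/s17a.png")
crop(p,320,150,450,280,4,"pics/t17a.png")
E
```

```text
time: 26.45
tool_pos: [0.3475, -0.3215, 0.2008]
tcp_rot: [[-0.011, 1.0, -0.001], [1.0, 0.011, 0.002], [0.002, -0.001, -1.0]]
wrist_force: [-0.8, -0.4, 0.4]
gripper_width: -0.0001
```

View pics/s17a.png

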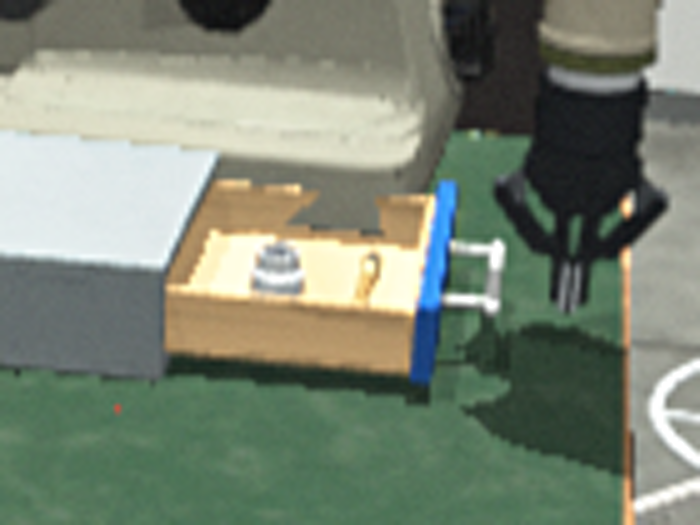

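View pics/t17a.png

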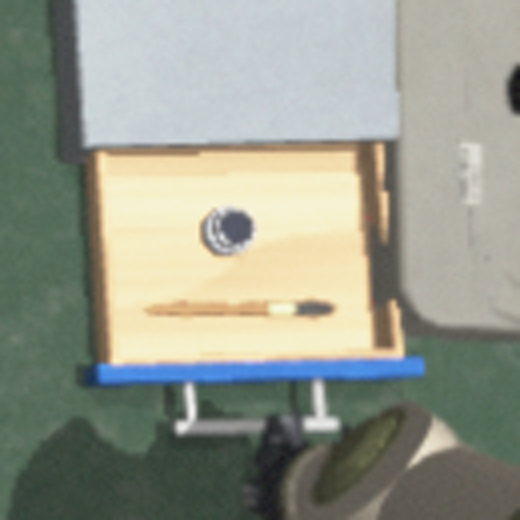

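```bash
python3 -m crank '[[0.1,0,0,0,0,0],[0.1,0,0,0,0,0],[0.05,0,0,0,0,0],[0.05,0,0,0,0,0],[0.05,0,0,0,0,0],[0.05,0,0,0,0,0],[0.05,0,0,0,0,0],[0.05,0,0,0,0,0],[0.05,0,0,0,0,0],[0.05,0,0,0,0,0]]' && python3 - <<'E'
from h import *
q,e=grab("side","s18")
crop(q,230,100,370,205,5,"pics/s18a.png")
E
```

```text
time: 27.55
tool_pos: [0.4186, -0.3222, 0.2024]
tcp_rot: [[-0.009, 1.0, -0.0], [1.0, 0.009, 0.0], [0.0, -0.0, -1.0]]
wrist_force: [-0.4, 1.8, 0.3]
gripper_width: -0.0
```

View pics/s18a.png

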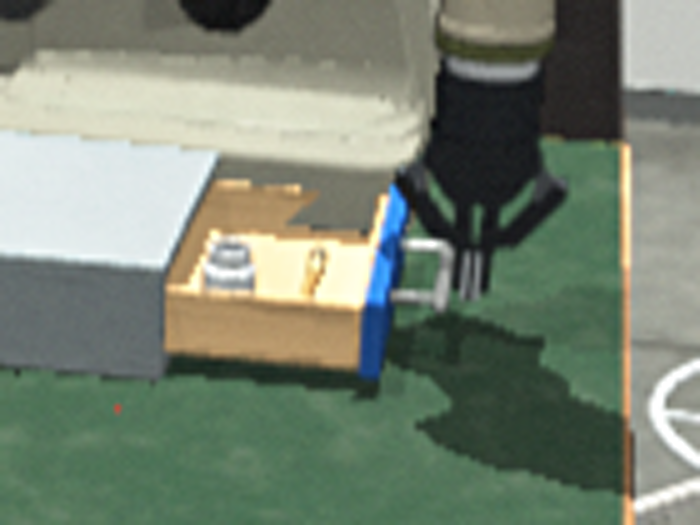

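```bash
python3 -m crank '[[0.07,0,0,0,0,0],[0.07,0,0,0,0,0],[0.07,0,0,0,0,0],[0.07,0,0,0,0,0],[0.07,0,0,0,0,0],[0.07,0,0,0,0,0],[0.07,0,0,0,0,0],[0.07,0,0,0,0,0],[0.07,0,0,0,0,0],[0.07,0,0,0,0,0]]' && python3 - <<'E'
from h import *
q,e=grab("side","s19")
crop(q,230,100,370,205,5,"pics/s19a.png")
E
```

```text
time: 28.6
tool_pos: [0.5029, -0.3222, 0.2024]
tcp_rot: [[-0.009, 1.0, -0.0], [1.0, 0.009, 0.0], [0.0, -0.0, -1.0]]
wrist_force: [-1.6, 1.1, 0.0]
gripper_width: -0.0001
```

View pics/s19a.png

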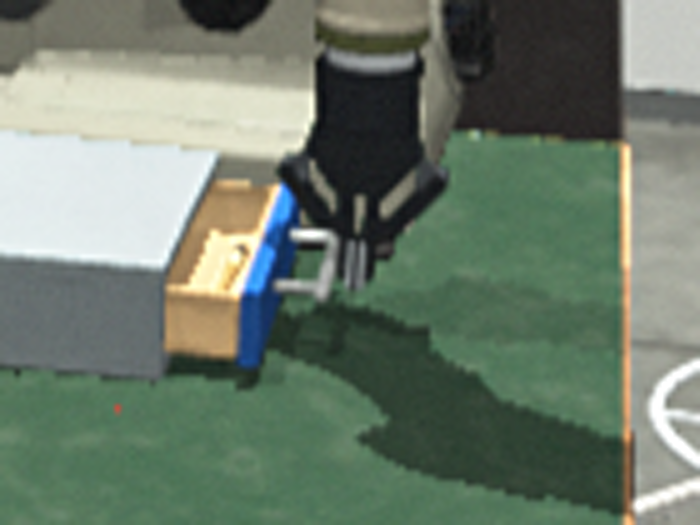

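```bash
python3 -m crank '[[0.07,0,0,0,0,0],[0.07,0,0,0,0,0],[0.07,0,0,0,0,0],[0.06,0,0,0,0,0],[0.05,0,0,0,0,0]]' && python3 -m crank '[[0.03,0,0,0,0,0],[0.03,0,0,0,0,0]]' && python3 -m crank '[[0.03,0,0,0,0,0],[0.03,0,0,0,0,0]]'&& python3 - <<'E'
from h import *
q,e=grab("side","s20")
crop(q,230,100,370,205,5,"pics/s20a.png")
E
```

```text
time: 29.15
tool_pos: [0.5414, -0.3221, 0.2025]
tcp_rot: [[-0.009, 1.0, 0.0], [1.0, 0.009, -0.0], [-0.0, 0.0, -1.0]]
wrist_force: [-0.8, 0.6, 1.0]
gripper_width: -0.0001
time: 29.35
tool_pos: [0.5454, -0.3224, 0.2023]
tcp_rot: [[-0.008, 1.0, -0.006], [1.0, 0.008, 0.002], [0.002, -0.006, -1.0]]
wrist_force: [-11.9, 3.0, 8.7]
gripper_width: 0.0
time: 29.55
tool_pos: [0.5537, -0.3222, 0.2024]
tcp_rot: [[-0.008, 1.0, -0.003], [1.0, 0.008, 0.001], [0.001, -0.003, -1.0]]
wrist_force: [-4.8, 2.3, 1.6]
gripper_width: -0.0002
```

View pics/s20a.png

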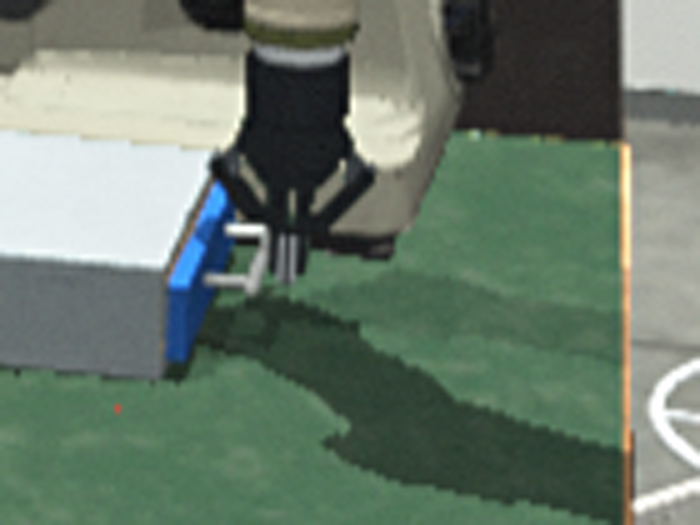

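```bash
python3 -m crank '[[0.02,0,0,0,0,0],[0,0,0,0,0,0]]' && python3 -m crank '[[0.02,0,0,0,0,0],[0,0,0,0,0,0]]'
```

```text
time: 29.8
tool_pos: [0.5557, -0.3223, 0.2022]
tcp_rot: [[-0.008, 1.0, -0.004], [1.0, 0.008, 0.001], [0.001, -0.004, -1.0]]
wrist_force: [-8.3, 2.6, 5.2]
gripper_width: 0.0001
time: 30.0
tool_pos: [0.5564, -0.3224, 0.2022]
tcp_rot: [[-0.007, 1.0, -0.008], [1.0, 0.007, 0.002], [0.002, -0.008, -1.0]]
wrist_force: [-14.3, 3.0, 9.9]
gripper_width: -0.0004
```

```bash
python3 -m crank '[[0.015,0,0,0,0,0],[0,0,0,0,0,0]]' && python3 -m crank '[[-0.1,0,0,0,0,0],[-0.2,0,0,0,0,0],[-0.2,0,0,0,0,0],[-0.2,0,0,0,0,0],[-0.2,0,0.1,0,0,0],[-0.1,0,0.2,0,0,0],[0,0,0,0,0,0],[0,0,0,0,0,0]]' && python3 - <<'E'
from h import *
q,e=grab("side","s21"); p,d=grab("top","t21")
crop(q,200,100,340,205,5,"pics/s21a.png")
crop(p,150,110,450,280,2.6,"pics/t21a.png")
crop(p,325,170,435,230,7,"pics/t21b.png")
Q=lambda u,v,z:plane("top",u,v,z)
E
```

```text
time: 30.2
tool_pos: [0.5569, -0.3225, 0.2021]
tcp_rot: [[-0.007, 1.0, -0.011], [1.0, 0.007, 0.003], [0.003, -0.011, -1.0]]
wrist_force: [-19.1, 3.1, 12.5]
gripper_width: -0.0002
time: 31.0
tool_pos: [0.4422, -0.3227, 0.2391]
tcp_rot: [[-0.009, 1.0, 0.003], [1.0, 0.009, -0.002], [-0.002, 0.003, -1.0]]
wrist_force: [0.3, 0.1, -0.3]
gripper_width: 0.0
```

View pics/s21a.png

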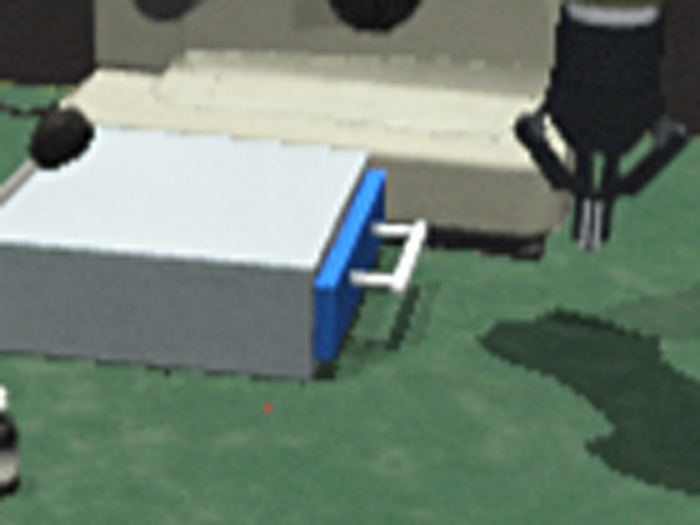

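View pics/t21a.png

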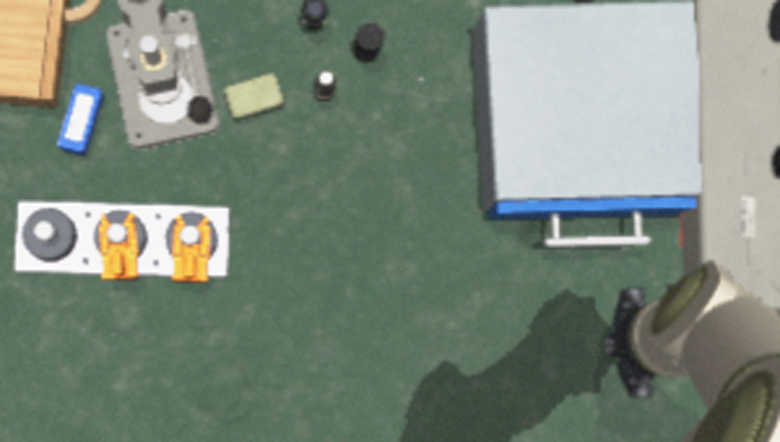

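View pics/t21b.png

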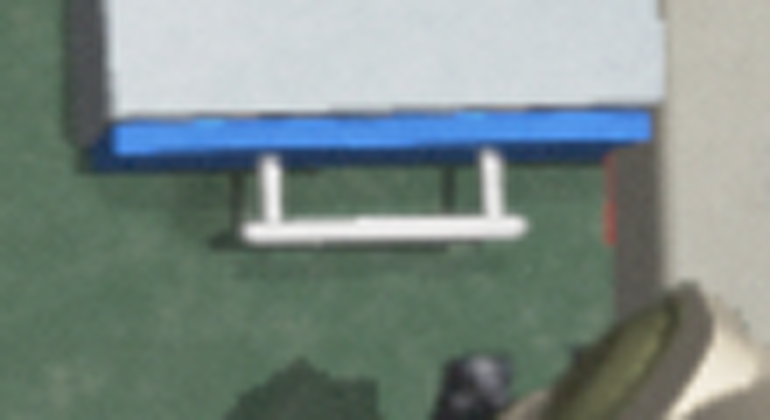

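```bash
python3 -m crank '[[0,0.2,0.3,0,0,0],[0,0.33,0.3,0,0,0],[0,0.33,0,0,0,0],[0,0.33,0,0,0,0],[0,0.33,0,0,0,0],[0,0.33,0,0,0,0],[0,0.33,0,0,0,0],[0,0,0,0,0,0],[0,0,0,0,0,0]]' && python3 - <<'E'
from h import *
q,e=grab("side","s22"); p,d=grab("top","t22")
crop(p,380,150,440,240,7,"pics/t22a.png"); cv2.imwrite("pics/t22.png",p)
C=cloud("top",d)
h=cv2.cvtColor(p,cv2.COLOR_BGR2HSV)
m=((h[...,0]<8)|(h[...,0]>172))&(h[...,1]>120)&(h[...,2]>60)
for v,u in np.argwhere(m):
  if u>380 and v>100: print(u,v,C[v,u].round(3),p[v,u], plane("top",u,v,.013).round(3))
m0=cv2.imread("pics/top1.png"); h=cv2.cvtColor(m0,cv2.COLOR_BGR2HSV)
m=((h[...,0]<8)|(h[...,0]>172))&(h[...,1]>120)&(h[...,2]>60)
print([(u,v) for v,u in np.argwhere(m) if u>300 and v>100])
E
```

```text
time: 32.0
tool_pos: [0.4422, -0.062, 0.3076]
tcp_rot: [[-0.013, 1.0, -0.0], [1.0, 0.013, -0.0], [-0.0, -0.0, -1.0]]
wrist_force: [-0.2, -0.6, 0.3]
gripper_width: 0.0001
[]
```

View pics/t22a.png

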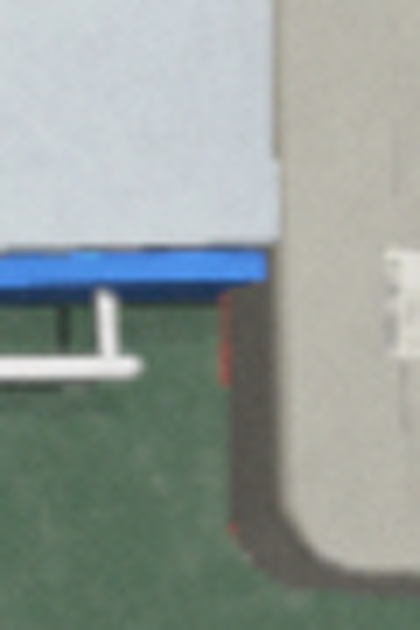

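View pics/s22.png

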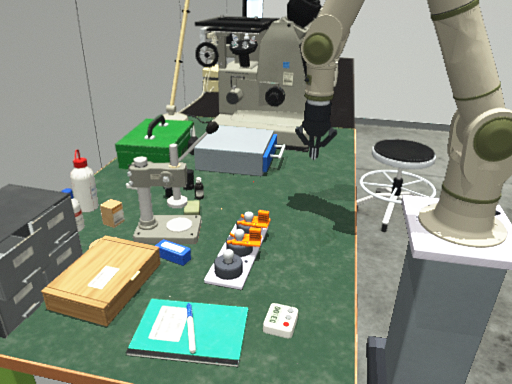

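```bash
python3 - <<'E'
from h import *
p=cv2.imread("pics/t22.png"); d=np.load("pics/t22.npy"); C=cloud("top",d)
for v in (193,196,200,204,210,218,225):
  print(v,[(u,p[v,u].tolist(),(C[v,u]*1000).round(0).astype(int).tolist()) for u in range(409,416)])
q=cv2.imread("pics/s22.png"); crop(q,200,90,360,190,5,"pics/s22a.png")
E
```

```text
193 [(409, [64, 69, 57], [611, -433, 4]), (410, [63, 68, 64], [612, -439, -3]), (411, [70, 74, 91], [612, -441, 1]), (412, [70, 76, 100], [607, -432, 32]), (413, [76, 82, 87], [606, -433, 40]), (414, [76, 85, 85], [604, -432, 51]), (415, [80, 84, 87], [602, -431, 62])]
196 [(409, [86, 103, 83], [601, -432, 4]), (410, [87, 103, 87], [601, -436, 3]), (411, [81, 92, 100], [601, -439, 3]), (412, [78, 84, 105], [597, -432, 32]), (413, [74, 79, 85], [595, -430, 46]), (414, [82, 84, 89], [594, -431, 52]), (415, [78, 85, 87], [593, -432, 57])]
200 [(409, [94, 114, 91], [588, -432, 4]), (410, [95, 114, 100], [588, -436, 1]), (411, [88, 100, 125], [588, -440, -2]), (412, [76, 84, 128], [583, -428, 40]), (413, [78, 86, 94], [582, -429, 45]), (414, [75, 83, 85], [582, -432, 46]), (415, [80, 86, 87], [580, -431, 57])]
204 [(409, [92, 110, 88], [574, -431, 3]), (410, [95, 113, 99], [574, -433, 6]), (411, [89, 102, 120], [575, -439, 0]), (412, [77, 84, 125], [571, -431, 29]), (413, [76, 82, 90], [570, -431, 37]), (414, [80, 86, 88], [568, -430, 48]), (415, [81, 86, 87], [567, -431, 55])]
210 [(409, [97, 115, 94], [554, -431, 0]), (410, [99, 115, 92], [555, -434, -1]), (411, [94, 112, 92], [554, -436, 2]), (412, [89, 102, 89], [555, -442, -4]), (413, [79, 86, 85], [550, -429, 39]), (414, [78, 85, 86], [548, -427, 52]), (415, [74, 81, 83], [548, -430, 53])]
218 [(409, [103, 122, 103], [527, -426, 5]), (410, [104, 122, 105], [528, -433, -2]), (411, [101, 117, 101], [528, -436, -3]), (412, [92, 106, 94], [527, -437, 4]), (413, [80, 84, 87], [524, -427, 39]), (414, [76, 85, 86], [523, -427, 46]), (415, [78, 84, 87], [522, -428, 53])]
225 [(409, [101, 120, 100], [504, -427, 0]), (410, [99, 117, 99], [504, -429, 2]), (411, [99, 116, 99], [504, -433, 0]), (412, [90, 104, 113], [504, -436, 0]), (413, [81, 87, 119], [501, -427, 34]), (414, [82, 91, 96], [501, -428, 40]), (415, [83, 89, 93], [501, -430, 42])]
```

View pics/s22a.png

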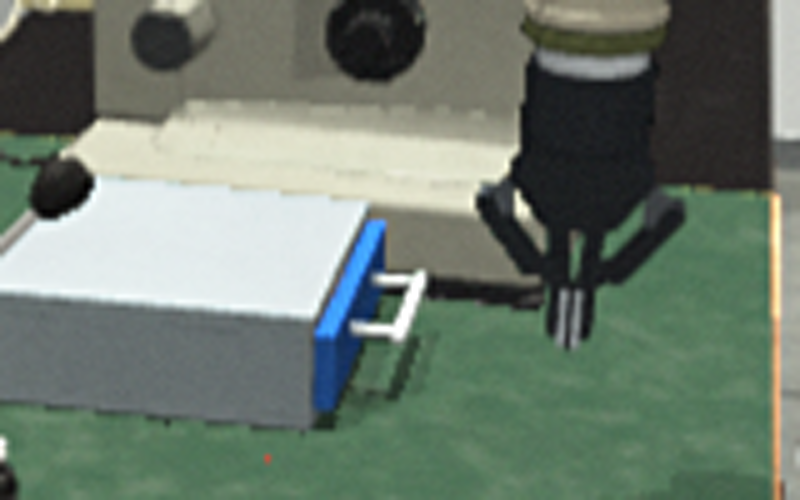

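```bash
python3 - <<'E'
from h import *
def bar(tag):
  p=cv2.imread(f"pics/{tag}.png").astype(int); d=np.load(f"pics/{tag}.npy"); C=cloud("top",d)
  h=cv2.cvtColor(p.astype(np.uint8),cv2.COLOR_BGR2HSV)
  m=(h[...,0]>100)&(h[...,0]<125)&(h[...,1]>150)&(h[...,2]>150)
  v,u=np.nonzero(m); k=(u>345)&(u<420)&(v>180)&(v<260)
  out=[]
  for uu in range(355,405,5):
    vs=v[k&(u==uu)]; 
    if len(vs): out.append(plane("top",uu,vs.min(),.066)[0]); 
  return np.mean(out), len(out)
for t in("top1","t22"): print(t,bar(t))
def hand(tag,v0,v1):
  p=cv2.imread(f"pics/{tag}.png").astype(float).sum(2); r=[]
  for u in range(368,392,3):
    c=p[v0:v1,u]-np.median(p[v0:v1,u]); c[c<150]=0; r.append(plane("top",u,v0+(c*np.arange(v1-v0)).sum()/c.sum(),.047)[0])
  return np.array(r).round(4)
print(np.median(hand("top1",250,262)),np.median(hand("t22",196,208)))
E
```

```text
top1 (np.float64(0.4470705660263614), 10)
t22 (np.float64(0.6231191441821248), 10)
nan 0.576<stdin>:16: RuntimeWarning: invalid value encountered in scalar divide
```

```bash
python3 - <<'E'
from h import *
q,e=grab("side","s23"); p,d=grab("top","t23")
crop(q,200,190,290,290,6,"pics/s23a.png")
E
```

```text
(no output)
```

View pics/s23a.png

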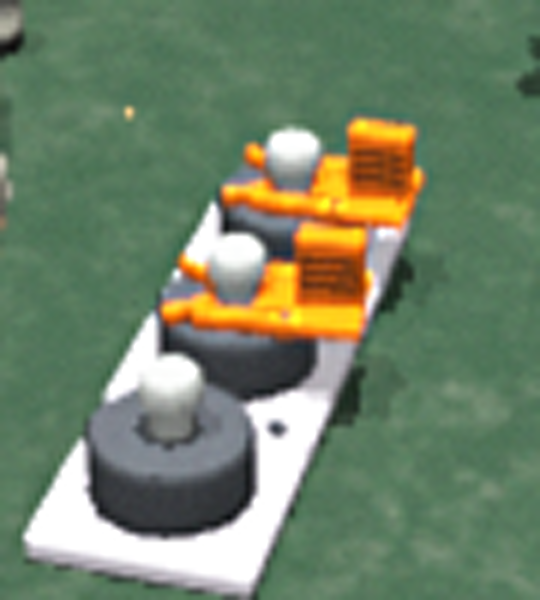

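Both clips are home round their necks, so I'm handing in.

```bash
python3 -c "
from plant import workorder
print(workorder.finish_job())"
```

```text
the job is handed in; nothing more can be done
None
```

I finished the job and handed it in at about 32 s of the 210 s. The hand-in reports no verdict.

- **Clips:** Two clips were on the bench, and I pressed them onto spindles 3 and 2. The push peaked at about 8 N and 10 N, then the force dropped away as each one snapped home. The last pictures show both sitting level round their necks. A rough top-view fit put the hubs about 2 mm and 3.4 mm from the spindle axes. The limit is 4 mm, and the fit is no finer than the 2 mm camera calibration, so spindle 2 has little margin by that measure.
- **Tools:** The brush and the stand loupe went into the drawer. I saw both in place just before I closed it; they can't be seen now that it is shut.
- **Screwdriver:** I found none. A thin red sliver, about 1 pixel wide, shows along the bottom edge of the microscope base. I took it for the base's edge rather than a tool, because the side view shows no screwdriver there.
- **Drawer:** It went past its catch (about 12 N) to a firm stop that held at 19 N. The front moved 0.176 m and now looks flush with the cabinet.
- **Bystanders:** I never went near the timer or the oil bottle; both look to be where they started.

The two cameras disagreed by 5 to 8 mm in y. I went mainly by the top camera, and the fits bore that out.

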